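# Set up the spindle sander for the large sleeve

## Task

Set up the bench spindle sander for the large sleeve: put on its spindle, one piece at a time and in this order, the wide aluminium lower flange, the large rubber drum, the large sanding sleeve over that drum (it stands packed in the little plywood box), and the large steel washer on top of the drum, each seated fully down and let go before the next. Leave the small sleeve and small drum standing in the box and the small washer where it lies; I will wind the nut on myself.

Things in the scene. Friction and masses are not known exactly. Their poses are not given: they have to be found in the camera images.
- sander: Bench spindle sander: aluminium plate 298 x 235 mm (x, y), 9 mm thick, steel spindle in its middle. Origin on the spindle axis at the plate's underside, z up. Shoulder 32 mm wide round the spindle, top at z = 15 mm. Spindle 12 mm diameter to z = 87 mm, tapering to 5 mm at its tip, z = 99 mm; parts slide on freely. A loose nut and spanner lie on the plate near its +x edge, 0.1 m from the spindle.
- storage_box: Low plywood box 73.5 x 146.5 mm (x, y), 26 mm high, walls and floor 6 mm, fixed on the 3 mm mat. Origin under its centre. In a row along y, touching, stand the small sleeve (y = -45 mm), large sleeve (y = 5 mm, it also fills the width in x) and small drum (y = 50 mm), all rising 30 mm above the walls: grip the large sleeve across the box's x.
- lower_flange: Flat aluminium disc, the widest disc: 64 mm diameter, 10 mm thick, 18 mm hole through its middle. Origin at the centre of its underside, z up. Lies flat on a 3 mm thick dark bench mat. Seated on the shoulder its underside is at the sander's z = 15 mm. It may be let slide down the spindle.
- large_drum: Large drum of stiff black rubber (rigid), 50 mm high, 49 mm diameter at the foot tapering to 47 mm at the top, with a bore of 18 mm at the foot and 16 mm at the top. Origin at the centre of its underside, z up. Stands on the mat. Seated on the flange its underside is at the sander's z = 25 mm.
- large_sleeve: Large brown sanding sleeve: a rigid tube open at both ends, 60 mm outside diameter, 55 mm inside, 50 mm high. Origin at the centre of its lower end, z up. Stands in the storage box between the small sleeve and the small drum. Seated over the drum on the flange its lower end is at the sander's z = 25 mm and its top is level with the drum's.
- large_washer: Flat steel washer, 44 mm diameter, 8 mm thick, 18 mm hole. Origin at the centre of its underside, z up. Lies flat on the mat. Seated on the drum its underside is at the sander's z = 75 mm; it lies inside the sleeve's outline.
- small_washer: Flat steel washer, 27 mm diameter, 8 mm thick, 16 mm hole, lying flat on the mat. Origin at the centre of its underside. Not needed: stays where it is.
- small_sleeve: Small brown sanding sleeve, a tube 40 mm outside diameter, 50 mm high, standing in the storage box. Origin at the centre of its lower end. Not needed: stays standing in the box.
- small_drum: Small black rubber drum, 30 mm diameter, 50 mm high, standing in the storage box. Origin at the centre of its underside. Not needed: stays standing in the box.
Not all that is in view belongs to the job. Leave any white look-alike of the large_drum alone.

How it is judged:
By the outcome, as a careful person would: the job done as asked, in the order asked, and still so for the second after the job is handed in, with the robot touching nothing.
It also fails if it takes over 120 s, if anything falls off the work surface, if the arm or the gripper's body presses on something with over 40 N, if the wrist force passes 120 N, or if a joint passes its speed limit or range.

## Robot

A 6-joint arm with a two-finger parallel gripper is mounted at the origin on the work surface. World frame = base frame: x ahead of the robot, y to its left, z up, the work surface at z = 0. Lengths are in m, angles in rad, forces in N, time in s.
With the tool pointing down it reaches from about 0.2 to 0.875 m from the base axis. Payload 3.4 kg.
Tool frame: the origin (TCP) lies midway between the tips of the shut fingers; the grasp point (between the pads) lies 19 mm behind it; z points along the fingers, y is the line along which they close (so a half turn about z gives the same grasp; the last joint's range is limited). The gripper opens to 94 mm and grips with 3 to 60 N. Pads are 16 mm wide; open, the fingers measure 119 mm over their backs; the gripper's body (75 mm by 177 mm) begins 78 mm behind the grasp point.
Start: joints at [1.166, 0.276, 1.505, -0, 1.361, -0.121], TCP at [0.161, 0.552, 0.183] pointing down, gripper open.
Joint ranges: [-2.89, 2.89], [-0.75, 2.08], [0.22, 2.7], [-1.18, 4.32], [0.11, 2.71], [-2.7, 2.7]. Speed limits (rad/s): [2.57, 2.57, 3.14, 3.14, 3.14, 3.14].

## Interface

Orientations are given as a rotation vector (axis times angle).
In Python, from station import read_state, cams, robot gives the robot as it stands.
- The arm moves only by the tool servo_tool, never from a script. Its argument "motion" is a list of rows, each an object with "grip": the opening, from 0 (shut) to 1 (fully open); "offset": the shift along the tool's x, y, z in units of 0.3 m (1.0 is 0.3 m), a list of three; "yaw": the turn about the tool's z in units of 180 degrees (1.0 is 180 degrees). A call has 1 to 20 rows; each row is the pose to reach, as a shift and turn from the pose commanded when the call began, along the tool's axes at that moment, turning the shorter way round; what a row does not reach only later rows make up. A row lasts 1/8 s, in which the tool goes at most 62.5 mm and 10.7 degrees, less where a joint would pass 70% of its speed; a pose out of reach is approached as far as the arm can. A call with a number of a shift or a turn outside -1 to 1 is refused whole. A call with a gripper value outside its range is refused whole. The fingers move at their own pace and stop on an object; the grip force is fixed at half the most. Time passes only in rows, so rows that repeat a pose let the fingers close. It gives the time, the measured TCP pose, the force, the opening and the grip force at its end, in the units of the state.
- read_state(): the state, without advancing time (a new reading comes with each control period).
- cams.snapshot(name): name is "scene" or "top"; returns (picture, depth): 384x512x3 uint8, red, green, blue; 384x512 float32, m along the optical axis (not along the pixel's ray), 0 where there is no reading.
- cams.calibration(name): a dict with "intrinsics" (3x3 intrinsics, pixels), "extrinsics" (4x4, takes a point from camera to world coordinates). Camera axes: x right, y down, z forward; pixel columns grow to the right and rows downward; lengths in m; the calibration is good to about 2 mm. A picture is of the moment at which its call begins. calibration takes no time and is no camera call.
- robot.finish_job(): hands the job in; it is judged then, once.
The state is a dict: "time": time; "joints": joint angles; "joint_velocities": joint speeds; "joint_torque": joint torques, N m; "tool_pos": TCP position; "tool_rot": TCP orientation; "contact_force": force on the tool from outside, world axes, zero at the start; "ft_torque": the same for the moment, N m; "finger_gap": finger opening in m; "gripper_force": force on a finger pad.
Only numpy, scipy, OpenCV 4.12 (cv2) and the standard library are available. Lean on these libraries where they do the work, as an engineer would, in place of code of your own. Each camera call takes 0.05 s, during which the arm holds its last target. There are 200 camera calls.

## Working session

There is one attempt and no reset: what is moved stays moved. The work goes in short steps, Python scripts to look and compute and a tool call to move; the robot and the scene stay as the last step left them, time stands still between calls to the robot, and variables do not carry over. Pictures are saved under pics/ and viewed, at most 14 in all, crops included, and the job is handed in when it is done.

Besides the shell and the picture viewer there is one more tool, called after "Request:" by a JSON object that holds its "method" and its "body", one argument or row to a line. servo_tool: Moves the arm, as the interface text tells. Shifts and turns lie within -1 to 1; 1 stands for 0.3 m of shift or 180 degrees of turn. Its arguments: {"type":"object","properties":{"motion":{"type":"array","items":{"type":"object","properties":{"grip":{"type":"number"},"offset":{"type":"array","items":{"type":"number","minimum":-1,"maximum":1}},"yaw":{"type":"number","minimum":-1,"maximum":1}}}}},"required":["motion"]}

```bash
ls; mkdir -p pics
python3 - <<'E'
from station import read_state, cams, robot
import cv2,numpy as np
np.set_printoptions(precision=4,suppress=True)
for n in("scene","top"):
    p,d=cams.snapshot(n); cv2.imwrite(f"pics/{n}0.png",p[...,::-1]); np.savez(f"{n}0.npz",p=p,d=d)
    c=cams.calibration(n);print(c)
s=read_state();print(s)
E
```

```text
pics
{'intrinsics': array([[353.377 ,   0.    , 252.9772],
       [  0.    , 353.377 , 190.879 ],
       [  0.    ,   0.    ,   1.    ]]), 'extrinsics': array([[-0.521 ,  0.4854, -0.7021,  1.1321],
       [ 0.8533,  0.2783, -0.4409,  0.4362],
       [-0.0187, -0.8288, -0.5592,  0.5688],
       [ 0.    ,  0.    ,  0.    ,  1.    ]])}
{'intrinsics': array([[455.0603,   0.    , 255.6809],
       [  0.    , 455.0603, 194.9155],
       [  0.    ,   0.    ,   1.    ]]), 'extrinsics': array([[ 0.0301, -0.9934,  0.1103,  0.3399],
       [-0.9995, -0.0301,  0.002 ,  0.04  ],
       [ 0.0014, -0.1103, -0.9939,  1.4136],
       [ 0.    ,  0.    ,  0.    ,  1.    ]])}
{'time': 0.1, 'joints': array([ 1.166 ,  0.2765,  1.5059, -0.    ,  1.3607, -0.121 ]), 'joint_velocities': array([ 0.0006, -0.0013, -0.001 , -0.0002, -0.0011,  0.0019]), 'joint_torque': array([  0.0022, -40.5455, -23.7777,   0.0702,   0.03  ,  -0.    ]), 'tool_pos': array([0.1608, 0.5515, 0.1819]), 'tool_rot': array([-0.4442, -3.1096,  0.0024]), 'contact_force': array([-0.5977,  0.2524,  0.1003]), 'ft_torque': array([0.0312, 0.027 , 0.0252]), 'gripper_force': 0.0, 'finger_gap': 0.0941825404397575}
```

View pics/scene0.png

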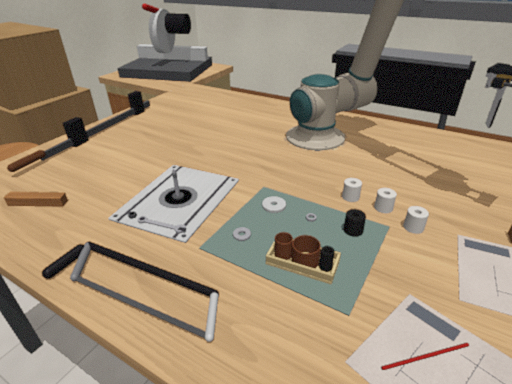

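View pics/top0.png

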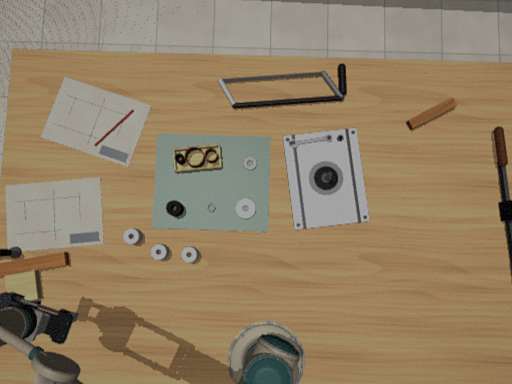

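Run:
```python
import cv2,numpy as np
p=np.load("top0.npz")["p"][...,::-1]
cv2.imwrite("pics/c1.png",cv2.resize(p[125:245,150:375],None,fx=3.5,fy=3.5,interpolation=cv2.INTER_CUBIC))
p=np.load("scene0.npz")["p"][...,::-1]
cv2.imwrite("pics/c2.png",cv2.resize(p[150:290,110:390],None,fx=2.85,fy=2.85,interpolation=cv2.INTER_CUBIC))
```

```text
(no output)
```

View pics/c1.png

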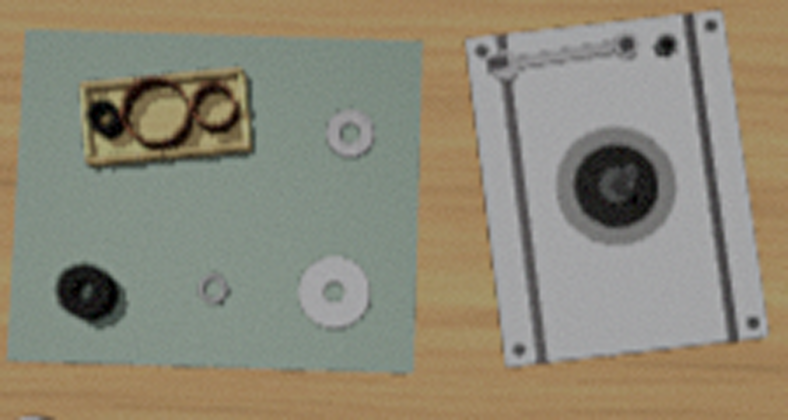

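View pics/c2.png

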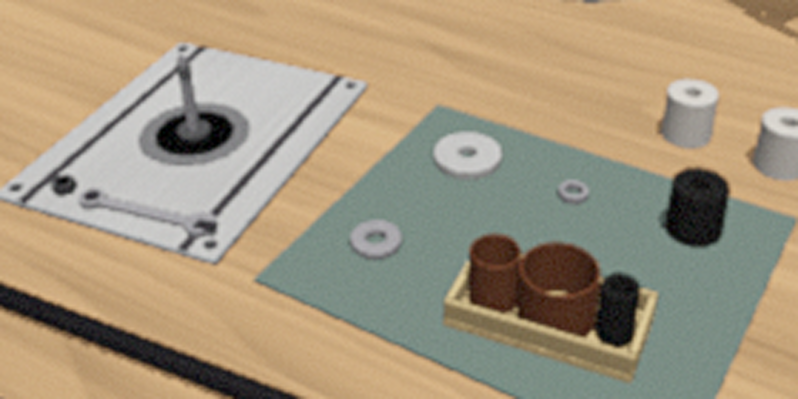

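```bash
cat > vis.py <<'E'
import cv2,numpy as np
from scipy.optimize import minimize
from station import cams
C={n:cams.calibration(n) for n in("scene","top")}
def proj(n,P):
    c=C[n];E=c["extrinsics"];q=(np.asarray(P)-E[:3,3])@E[:3,:3];q=q@c["intrinsics"].T
    return q[:,:2]/q[:,2:]
def pix(n,uv,z):
    c=C[n];E=c["extrinsics"];r=E[:3,:3]@np.linalg.solve(c["intrinsics"],[*uv,1]);o=E[:3,3]
    return o+r*(z-o[2])/r[2]
a=np.linspace(0,2*np.pi,48,endpoint=False)
def cyl(x,y,z0,z1,r0,r1=None):
    r1=r1 or r0
    return np.vstack([np.c_[x+r*np.cos(a),y+r*np.sin(a),0*a+z] for r,z in((r0,z0),(r1,z1))])
def box(hx,hy,z0,z1): return np.array([[i*hx,j*hy,z] for i in(1,-1) for j in(1,-1) for z in(z0,z1)])
def hulls(n,model,p):
    c,s=np.cos(p[2]),np.sin(p[2]);R=np.array([[c,-s,0],[s,c,0],[0,0,1]])
    return [cv2.convexHull(proj(n,m@R.T+[p[0],p[1],0]).astype(np.float32)) for m in model]
S=6
def render(n,model,p,o,w,h):
    im=np.zeros((h*S,w*S),np.uint8)
    for k in hulls(n,model,p): cv2.fillPoly(im,[np.int32(np.round(((k-o+.5)*S-.5)*16))],255,shift=4)
    return cv2.resize(im,(w,h),interpolation=cv2.INTER_AREA)/255.
def fit(pics,maskf,model,p0,ns=("top","scene"),yaw=False,pad=8):
    D=[]
    for n in ns:
        u=np.vstack(hulls(n,model,p0))[:,0];o=np.floor(u.min(0)-pad).astype(int);e=np.ceil(u.max(0)+pad).astype(int)
        w,h=e-o;m=maskf(pics[n][o[1]:e[1],o[0]:e[0]]).astype(np.uint8)
        k,l,st,ce=cv2.connectedComponentsWithStats(m)
        m=(l==1+np.argmax(st[1:,4])).astype(np.uint8)
        cs,_=cv2.findContours(m,cv2.RETR_EXTERNAL,cv2.CHAIN_APPROX_NONE);cv2.drawContours(m,cs,-1,1,-1)
        D.append((n,o,w,h,m))
    def f(q):
        p=[q[0],q[1],q[2]/5 if yaw else p0[2]]
        return sum(np.abs(render(n,model,p,o,w,h)-m).sum()/m.sum() for n,o,w,h,m in D)/len(D)
    q0=np.array([p0[0],p0[1],p0[2]*5][:3 if yaw else 2])
    sim=np.vstack([q0]+[q0+np.eye(len(q0))[i]*(.008 if i<2 else .2) for i in range(len(q0))])
    r=minimize(f,q0,method="Nelder-Mead",options=dict(initial_simplex=sim,xatol=1e-4,fatol=1e-5))
    q=r.x
    return np.array([q[0],q[1],q[2]/5 if yaw else p0[2],r.fun])
hsv=lambda p:cv2.cvtColor(np.ascontiguousarray(p),cv2.COLOR_RGB2HSV).astype(int)
M=.003
def notmat(p): h=hsv(p);return ~((h[...,0]>55)&(h[...,0]<110)&(h[...,1]>25))
gray=lambda p:hsv(p)[...,1]<28
dark=lambda p:p.max(2)<60
notwood=lambda p:hsv(p)[...,1]<60
MODEL=dict(flange=[cyl(0,0,M,M+.01,.032)],washer=[cyl(0,0,M,M+.008,.022)],drum=[cyl(0,0,M,M+.05,.0245,.0235)],
 box=[box(.03675,.07325,M,M+.026),cyl(0,-.045,M+.006,M+.056,.02),cyl(0,.005,M+.006,M+.056,.03),cyl(0,.05,M+.006,M+.056,.015)],
 plate=[box(.149,.1175,0,.009)])
E
cat > m.py <<'E'
from vis import *
np.set_printoptions(precision=4,suppress=True)
pics={n:np.load(n+"0.npz")["p"] for n in C}
for k,uv,f,y in(("flange",(245.7,208.4),gray,0),("washer",(250,163),gray,0),("drum",(175.7,208.4),dark,0),("box",(197.7,158.7),notmat,1),("plate",(326.3,178),notwood,1)):
    p0=[*pix("top",uv,.01)[:2],0]
    if y:
        h=None;best=None
        for yaw in((1.5,1.65,-1.5,-1.65) if k=="box" else (3.05,-3.05,.1,-.1)):
            r=fit(pics,f,MODEL[k],[*p0[:2],yaw],yaw=True)
            if best is None or r[3]<best[3]:best=r
            print(k,yaw,r)
        p0=best[:3]
    for ns in(("top","scene"),("top",),("scene",)): print(k,ns,fit(pics,f,MODEL[k],p0,ns,yaw=bool(y)))
d=np.load("top0.npz")["d"]
for uv in((300,215),(330,215),(260,200),(326,160),(290,240)):
    u,v=uv;z=np.median(d[v-2:v+3,u-2:u+3]);E=C["top"]["extrinsics"];print(uv,E[:3,:3]@(np.linalg.solve(C["top"]["intrinsics"],[u,v,1])*z)+E[:3,3])
E
python3 m.py
```

```text
flange ('top', 'scene') [0.4535 0.0749 0.     0.4122]
flange ('top',) [0.4499 0.0854 0.     0.7535]
flange ('scene',) [0.4533 0.0748 0.     0.0713]
washer ('top', 'scene') [0.5971 0.0646 0.     0.4506]
washer ('top',) [0.5995 0.0656 0.     0.8305]
washer ('scene',) [0.5971 0.0645 0.     0.0698]
drum ('top', 'scene') [0.4448 0.2891 0.     0.1729]
drum ('top',) [0.4451 0.2881 0.     0.1571]
drum ('scene',) [0.4443 0.2892 0.     0.1821]
box 1.5 [0.6075 0.2296 0.1102 0.3314]
box 1.65 [0.5805 0.2027 1.5527 0.6211]
box -1.5 [ 0.6083  0.2298 -3.0215  0.3432]
box -1.65 [ 0.6079  0.2295 -3.0352  0.3479]
box ('top', 'scene') [0.6075 0.2295 0.1102 0.3191]
box ('top',) [0.6076 0.2295 0.1308 0.5968]
box ('scene',) [0.6074 0.2296 0.1099 0.041 ]
plate 3.05 [ 0.5558 -0.1739  3.2912  0.019 ]
plate -3.05 [ 0.5559 -0.1735 -2.9971  0.0187]
plate 0.1 [ 0.5559 -0.1736  0.1472  0.0195]
plate -0.1 [ 0.5561 -0.1741  0.146   0.0198]
plate ('top', 'scene') [ 0.5559 -0.1735 -2.9971  0.0187]
plate ('top',) [ 0.5563 -0.1734 -2.9962  0.0128]
plate ('scene',) [ 0.5547 -0.1747 -3.0039  0.0233]
(300, 215) [ 0.4374 -0.096   0.0098]
(330, 215) [ 0.4402 -0.1885  0.0102]
(260, 200) [0.4808 0.0289 0.0042]
(326, 160) [ 0.6123 -0.174   0.0095]
(290, 240) [ 0.3598 -0.0675  0.0001]
```

Run:
```python
from vis import *
pics={n:np.load(n+"0.npz")["p"] for n in C}
np.set_printoptions(precision=4,suppress=True)
t=pics["top"]
for n,(u,v) in dict(mat=(225,185),mat2=(230,215),fl=(240,212),wa=(253,165),ply=(178,170)).items(): print(n,t[v-1:v+2,u-1:u+2].reshape(-1,3).mean(0))
bl=lambda p:cv2.GaussianBlur(np.ascontiguousarray(p),(0,0),.7).astype(int)
bright=lambda p:bl(p)[...,0]>145
red=lambda p:(lambda b:(b[...,0]>b[...,1]-2)|(b.max(2)<50))(bl(p))
for k,f,p0,y in(("flange",bright,[.4533,.0748,0],0),("washer",bright,[.5971,.0645,0],0),("box",red,[.6074,.2296,.11],1)):
    for ns in(("top",),("scene",),("top","scene")): print(k,ns,fit(pics,f,MODEL[k],p0,ns,yaw=bool(y)))
```

```text
mat [131.1111 143.7778 134.3333]
mat2 [131. 144. 134.]
fl [163.5556 163.8889 164.8889]
wa [150.3333 150.4444 150.6667]
ply [142.4444 128.4444  92.    ]
flange ('top',) [0.4547 0.075  0.     0.1123]
flange ('scene',) [0.4484 0.0719 0.     0.1445]
flange ('top', 'scene') [0.4534 0.0742 0.     0.1506]
washer ('top',) [0.5993 0.0664 0.     0.5101]
washer ('scene',) [0.592  0.0615 0.     0.3319]
washer ('top', 'scene') [0.5949 0.0638 0.     0.4292]
box ('top',) [0.6052 0.2281 0.1302 0.0325]
box ('scene',) [0.6069 0.2296 0.1204 0.0319]
box ('top', 'scene') [0.6057 0.2289 0.1276 0.0384]
```

```bash
cat > h.py <<'E'
import sys,numpy as np
from station import read_state
from scipy.spatial.transform import Rotation as Ro
s=read_state();R=Ro.from_rotvec(s["tool_rot"]).as_matrix()
cur=np.degrees(np.arctan2(R[1,1],R[0,1]))
print("pos",s["tool_pos"].round(4),"yang %.2f gap %.4f gf %.1f t %.2f"%(cur,s["finger_gap"],s["gripper_force"],s["time"]),"F",s["contact_force"].round(1),"tilt",R[:,2].round(4))
for a in sys.argv[1:]:
    *x,g=map(float,a.split(","))
    d=(cur-g+90)%180-90
    print(a,(R.T@(np.array(x)-s["tool_pos"])/.3).round(4).tolist(),"yaw %.4f"%(d/180))
E
python3 h.py .454,.075,.12,0 .454,.075,.03,0
python3 - <<'E'
from vis import *
pics={n:np.load(n+"0.npz")["p"] for n in C}
bl=lambda p:cv2.GaussianBlur(np.ascontiguousarray(p),(0,0),.7).astype(int)
for t in(-8,-6):
  f=lambda p:(lambda b:(b[...,0]>b[...,1]+t))(bl(p))
  for k,p0 in(("washer",[.597,.065,0]),("flange",[.454,.075,0])):
    for ns in(("top",),("scene",)): print(k,t,ns,fit(pics,f,MODEL[k],p0,ns))
E
```

```text
pos [0.1608 0.5515 0.1819] yang 73.74 gap 0.0942 gf 0.0 t 0.10 F [-0.6  0.3  0.1] tilt [-6.0e-04 -1.5e-03 -1.0e+00]
.454,.075,.12,0 [-1.383, -1.2509, 0.2082] yaw 0.4097
.454,.075,.03,0 [-1.383, -1.2504, 0.5082] yaw 0.4097
washer -8 ('top',) [0.59716306 0.06500137 0.         0.05782487]
washer -8 ('scene',) [0.59789085 0.06489593 0.         0.11130161]
flange -8 ('top',) [0.45350931 0.07425645 0.         0.04344064]
flange -8 ('scene',) [0.45392406 0.07448612 0.         0.07180058]
washer -6 ('top',) [0.59688974 0.06485331 0.         0.09260131]
washer -6 ('scene',) [0.59667618 0.06455695 0.         0.17231957]
flange -6 ('top',) [0.45357304 0.07403217 0.         0.06509564]
flange -6 ('scene',) [0.45395158 0.07456466 0.         0.12347747]
```

Request:
{"method": "servo_tool", "body": {
  "motion": [
    {"grip": 1,"offset": [-0.95,-0.86,0.1],"yaw": 0.41},
    {"grip": 1,"offset": [-0.95,-0.86,0.1],"yaw": 0.41},
    {"grip": 1,"offset": [-0.95,-0.86,0.1],"yaw": 0.41},
    {"grip": 1,"offset": [-0.95,-0.86,0.1],"yaw": 0.41},
    {"grip": 1,"offset": [-0.95,-0.86,0.1],"yaw": 0.41},
    {"grip": 1,"offset": [-0.95,-0.86,0.1],"yaw": 0.41},
    {"grip": 1,"offset": [-0.95,-0.86,0.1],"yaw": 0.41},
    {"grip": 1,"offset": [-0.95,-0.86,0.1],"yaw": 0.41},
    {"grip": 1,"offset": [-0.95,-0.86,0.1],"yaw": 0.41}
  ]
}}

```text
time: 1.23
tool_pos: [0.3619, 0.225, 0.1526]
tool_rot: [-2.219, -2.223, 0.0]
contact_force: [0.4, 0.8, 0.1]
finger_gap: 0.0938
gripper_force: 0.0
```

```bash
python3 h.py .4537,.0744,.05,0 .4537,.0744,.005,0
```

```text
pos [0.3619 0.225  0.1526] yang 0.10 gap 0.0938 gf 0.0 t 1.23 F [0.4 0.8 0.1] tilt [-5.e-04  3.e-04 -1.e+00]
.4537,.0744,.05,0 [-0.5028, 0.3053, 0.3415] yaw 0.0006
.4537,.0744,.005,0 [-0.5028, 0.3054, 0.4915] yaw 0.0006
```

Request:
{"method": "servo_tool", "body": {
  "motion": [
    {"grip": 1,"offset": [-0.503,0.305,0.2]},
    {"grip": 1,"offset": [-0.503,0.305,0.3]},
    {"grip": 1,"offset": [-0.503,0.305,0.34]},
    {"grip": 1,"offset": [-0.503,0.305,0.34]},
    {"grip": 1,"offset": [-0.503,0.305,0.34]}
  ]
}}

```text
invalid input
```

```bash
python3 h.py .4537,.0744,.0055,0
```

```text
pos [0.3619 0.225  0.1526] yang 0.10 gap 0.0938 gf 0.0 t 1.23 F [0.4 0.8 0.1] tilt [-5.e-04  3.e-04 -1.e+00]
.4537,.0744,.0055,0 [-0.5028, 0.3054, 0.4899] yaw 0.0006
```

Yaw appears to be required.

Request:
{"method": "servo_tool", "body": {
  "motion": [
    {"grip": 1,"offset": [-0.503,0.305,0.2],"yaw": 0},
    {"grip": 1,"offset": [-0.503,0.305,0.3],"yaw": 0},
    {"grip": 1,"offset": [-0.503,0.305,0.34],"yaw": 0},
    {"grip": 1,"offset": [-0.503,0.305,0.34],"yaw": 0},
    {"grip": 1,"offset": [-0.503,0.305,0.34],"yaw": 0}
  ]
}}

```text
time: 1.85
tool_pos: [0.4532, 0.0743, 0.0502]
tool_rot: [-2.221, -2.219, 0.001]
contact_force: [0.0, 0.7, 0.2]
finger_gap: 0.0941
gripper_force: 0.0
```

```bash
python3 h.py .4537,.0744,.0055,0
```

```text
pos [0.4532 0.0743 0.0502] yang -0.03 gap 0.0941 gf 0.0 t 1.85 F [0.  0.7 0.2] tilt [-2.e-03  7.e-04 -1.e+00]
.4537,.0744,.0055,0 [0.0003, 0.0019, 0.149] yaw -0.0002
```

Request:
{"method": "servo_tool", "body": {
  "motion": [
    {"grip": 1,"offset": [0,0.001,0.1],"yaw": 0},
    {"grip": 1,"offset": [0,0.001,0.148],"yaw": 0},
    {"grip": 1,"offset": [0,0.001,0.148],"yaw": 0},
    {"grip": 0.5,"offset": [0,0.001,0.148],"yaw": 0},
    {"grip": 0.5,"offset": [0,0.001,0.148],"yaw": 0},
    {"grip": 0.5,"offset": [0,0.001,0.148],"yaw": 0},
    {"grip": 0.5,"offset": [0,0.001,0.148],"yaw": 0},
    {"grip": 0.5,"offset": [0,0.001,0.148],"yaw": 0}
  ]
}}

```text
time: 2.85
tool_pos: [0.4541, 0.0735, 0.0063]
tool_rot: [2.223, 2.22, 0.0]
contact_force: [-0.5, -0.8, 0.8]
finger_gap: 0.0485
gripper_force: 0.0
```

```bash
python3 h.py .4537,.0744,.14,0 .5555,-.1738,.14,0
```

```text
pos [0.4541 0.0735 0.0063] yang -0.07 gap 0.0485 gf 0.0 t 2.85 F [-0.5 -0.8  0.8] tilt [ 1.e-04  1.e-04 -1.e+00]
.4537,.0744,.14,0 [0.0032, -0.0012, -0.4456] yaw -0.0004
.5555,-.1738,.14,0 [-0.8237, 0.3392, -0.4456] yaw -0.0004
```

Run:
```python
from vis import *
p,d=cams.snapshot("scene")
cv2.imwrite("pics/s1.png",cv2.resize(p[150:290,150:390,::-1],None,fx=3.3,fy=3.3,interpolation=cv2.INTER_CUBIC))
```

```text
(no output)
```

View pics/s1.png

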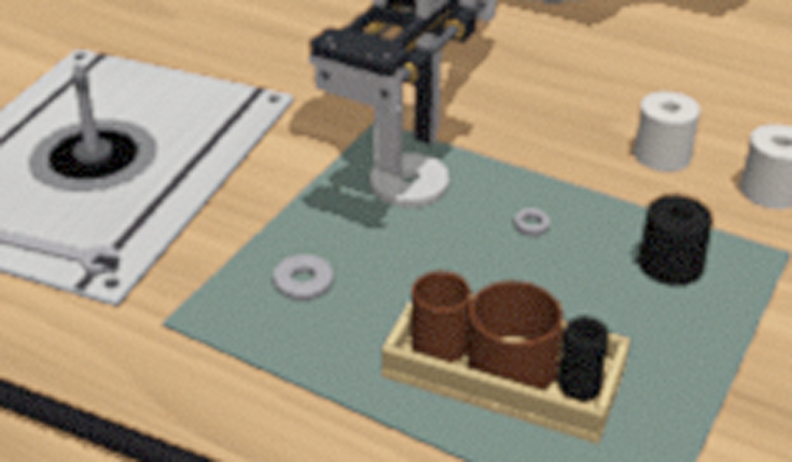

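Run:
```python
from vis import *
np.set_printoptions(precision=4,suppress=True)
pics={};D={}
for n in C: pics[n],D[n]=cams.snapshot(n)
print(proj("scene",[[.4541,.0735,.0063],[.479,.0735,.0063],[.429,.0735,.0063]]),proj("top",[[.4541,.0735,.0063]]))
a=cv2.resize(pics["top"][170:240,200:290,::-1],None,fx=6,fy=6,interpolation=cv2.INTER_CUBIC)
b=cv2.resize(pics["scene"][165:225,235:305,::-1],None,fx=7,fy=7,interpolation=cv2.INTER_CUBIC)
b=cv2.resize(b,(int(b.shape[1]*420/b.shape[0])//1,420))[:,:260+0*1]
cv2.imwrite("pics/s2.png",np.hstack([a,b]));print(a.shape,b.shape)
```

```text
[[273.1459 204.3127]
 [268.61   209.1422]
 [277.5524 199.6208]] [[245.3734 208.0503]]
(420, 540, 3) (420, 260, 3)
```

View pics/s2.png

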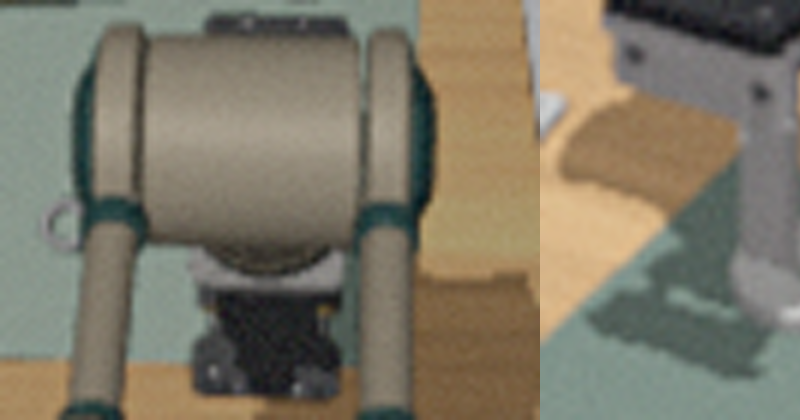

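Request:
{"method": "servo_tool", "body": {
  "motion": [
    {"grip": 0.6,"offset": [0,0,-0.05],"yaw": 0},
    {"grip": 0.6,"offset": [0,0,-0.2],"yaw": 0},
    {"grip": 0.6,"offset": [0,0,-0.2],"yaw": 0},
    {"grip": 0.6,"offset": [0,0,-0.2],"yaw": 0},
    {"grip": 0.6,"offset": [0,0,-0.2],"yaw": 0}
  ]
}}

```text
time: 3.62
tool_pos: [0.4528, 0.0735, 0.0651]
tool_rot: [-2.221, -2.219, 0.003]
contact_force: [-0.2, -0.2, -0.1]
finger_gap: 0.0562
gripper_force: 0.0
```

Run:
```python
from vis import *
from station import read_state
np.set_printoptions(precision=4,suppress=True)
p,d=cams.snapshot("scene");s=read_state();print(s["tool_pos"],s["finger_gap"])
cv2.imwrite("pics/s3.png",cv2.resize(p[130:230,225:325,::-1],None,fx=6,fy=6,interpolation=cv2.INTER_CUBIC))
np.savez("s3.npz",p=p,d=d)
x,y,z=s["tool_pos"];g=s["finger_gap"]/2
for zz in(z,z+.01): print((proj("scene",[[x+g,y,zz],[x+g+.0125,y,zz],[x-g,y,zz]])-[225,130])*6)
```

```text
[0.4529 0.0735 0.0651] 0.05636003950453312
[[260.1282 366.4792]
 [245.5202 380.9481]
 [322.599  304.6029]]
[[260.2628 346.8093]
 [245.5637 361.1746]
 [323.1025 285.3965]]
```

View pics/s3.png

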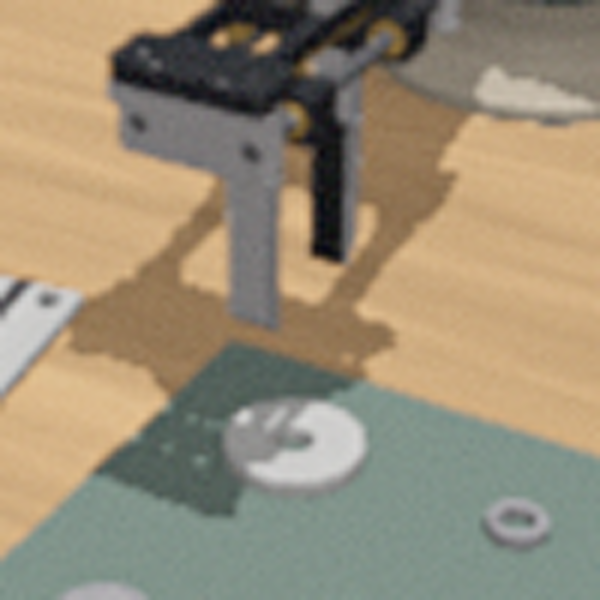

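Run:
```python
from vis import *
np.set_printoptions(precision=4,suppress=True)
d=np.load("s3.npz")["d"];c=C["scene"];E=c["extrinsics"]
def P(u,v):
    z=d[v,u];return E[:3,:3]@(np.linalg.solve(c["intrinsics"],[u,v,1])*z)+E[:3,3]
for u in(264,267,270):
  for v in range(164,190,3): print(u,v,P(u,v))
for v in range(158,178,3): print("pad",P(279,v))
```

```text
264 164 [0.4945 0.0686 0.1494]
264 167 [0.4938 0.0682 0.1406]
264 170 [0.4937 0.0681 0.1322]
264 173 [0.494  0.0683 0.124 ]
264 176 [0.4921 0.0671 0.114 ]
264 179 [0.4942 0.0684 0.1069]
264 182 [0.4932 0.0677 0.0973]
264 185 [0.3757 0.     0.0002]
264 188 [0.3975 0.0125 0.0062]
267 164 [0.4957 0.0775 0.1525]
267 167 [0.4959 0.0776 0.1444]
267 170 [0.492  0.0755 0.1335]
267 173 [0.4933 0.0762 0.1259]
267 176 [0.4941 0.0767 0.118 ]
267 179 [0.4934 0.0764 0.1089]
267 182 [0.4926 0.0759 0.0996]
267 185 [0.3746 0.0095 0.0027]
267 188 [0.3907 0.0186 0.0044]
270 164 [0.4861 0.0803 0.1485]
270 167 [0.4878 0.0813 0.1414]
270 170 [0.4846 0.0797 0.1309]
270 173 [0.4859 0.0805 0.1234]
270 176 [0.4879 0.0816 0.1162]
270 179 [0.4877 0.0816 0.1075]
270 182 [0.4863 0.0809 0.0978]
270 185 [0.3674 0.0156 0.0006]
270 188 [0.389  0.0276 0.0063]
pad [0.4272 0.0737 0.1349]
pad [0.4241 0.0724 0.1244]
pad [0.4242 0.0726 0.1157]
pad [0.425  0.0733 0.1073]
pad [0.426  0.074  0.0991]
pad [0.4266 0.0746 0.0904]
pad [0.3107 0.0154 0.0013]
```

```bash
cat > tip.py <<'E'
from vis import *
from station import read_state
import sys
n0=sys.argv[1] if len(sys.argv)>1 else "t"
p,d=cams.snapshot("scene");s=read_state();c=C["scene"];E=c["extrinsics"]
np.savez(n0+".npz",p=p,d=d)
v,u=np.mgrid[:384,:512];q=(np.stack([u,v,np.ones_like(u)],-1)@np.linalg.inv(c["intrinsics"]).T*d[...,None])@E[:3,:3].T+E[:3,3]
x,y,z=s["tool_pos"];k=(d>0)&(abs(q[...,0]-x)<.075)&(abs(q[...,1]-y)<.012)&(q[...,2]>z-.02)&(q[...,2]<z+.12)
Q=q[k]
for nm,sel in(("+x",Q[:,0]>x+.006),("-x",Q[:,0]<x-.006),("mid",abs(Q[:,0]-x)<=.01)):
    r=Q[sel];
    if len(r): r=r[np.argsort(r[:,2])];print(nm,len(r),"lowest z",r[:4,2].round(4),"med x %.4f y %.4f"%tuple(np.median(r[:20,:2],0)))
print(s["tool_pos"].round(4),round(s["finger_gap"],4))
E
python3 tip.py
```

```text
+x 201 lowest z [0.0904 0.0909 0.0915 0.0946] med x 0.4920 y 0.0749
-x 219 lowest z [0.0893 0.0894 0.0896 0.0908] med x 0.4245 y 0.0736
[0.4531 0.0735 0.0652] 0.0565
```

Request:
{"method": "servo_tool", "body": {
  "motion": [
    {"grip": 0.02,"offset": [0,0,0],"yaw": 0},
    {"grip": 0.02,"offset": [0,0,0],"yaw": 0},
    {"grip": 0.02,"offset": [0,0,0],"yaw": 0},
    {"grip": 0.02,"offset": [0,0,0],"yaw": 0},
    {"grip": 0.02,"offset": [0,0,0],"yaw": 0},
    {"grip": 0.02,"offset": [0,0,0],"yaw": 0},
    {"grip": 0.02,"offset": [0,0,0],"yaw": 0}
  ]
}}

```text
time: 4.6
tool_pos: [0.4541, 0.0736, 0.0663]
tool_rot: [2.223, 2.22, 0.0]
contact_force: [-0.1, -1.3, -0.5]
finger_gap: 0.0022
gripper_force: 0.0
```

```bash
python3 tip.py
```

```text
+x 181 lowest z [0.0928 0.0933 0.0962 0.0966] med x 0.4668 y 0.0759
-x 32 lowest z [0.0994 0.1013 0.105  0.1083] med x 0.4454 y 0.0811
mid 116 lowest z [0.0912 0.0921 0.0928 0.0933] med x 0.4532 y 0.0804
[0.454  0.0736 0.0663] 0.0017
```

Request:
{"method": "servo_tool", "body": {
  "motion": [
    {"grip": 1,"offset": [0,0,0],"yaw": 0},
    {"grip": 1,"offset": [0,0,0],"yaw": 0},
    {"grip": 1,"offset": [0,0,0],"yaw": 0},
    {"grip": 1,"offset": [0,0,0],"yaw": 0},
    {"grip": 1,"offset": [0,0,0],"yaw": 0},
    {"grip": 1,"offset": [0,0,0],"yaw": 0},
    {"grip": 1,"offset": [0,0,0],"yaw": 0},
    {"grip": 1,"offset": [0,0,0],"yaw": 0}
  ]
}}

```text
time: 5.65
tool_pos: [0.454, 0.0736, 0.0663]
tool_rot: [-2.223, -2.22, -0.0]
contact_force: [0.4, -0.5, -0.4]
finger_gap: 0.0779
gripper_force: 0.0
```

```bash
python3 tip.py
```

```text
+x 232 lowest z [0.0908 0.0916 0.0931 0.095 ] med x 0.5035 y 0.0757
-x 243 lowest z [0.0896 0.0913 0.0915 0.0915] med x 0.4140 y 0.0746
[0.454  0.0736 0.0663] 0.0823
```

Request:
{"method": "servo_tool", "body": {
  "motion": [
    {"grip": 1,"offset": [0.0027,-0.001,0.1],"yaw": 0},
    {"grip": 1,"offset": [0.0027,-0.001,0.2],"yaw": 0},
    {"grip": 1,"offset": [0.0027,-0.001,0.26],"yaw": 0},
    {"grip": 1,"offset": [0.0027,-0.001,0.26],"yaw": 0},
    {"grip": 1,"offset": [0.0027,-0.001,0.26],"yaw": 0}
  ]
}}

```text
time: 6.32
tool_pos: [0.4544, 0.0744, -0.0112]
tool_rot: [2.222, 2.22, 0.001]
contact_force: [0.6, 0.4, 0.2]
finger_gap: 0.0943
gripper_force: 0.0
```

```bash
python3 tip.py s4; python3 h.py
python3 - <<'E'
import numpy as np,cv2
p=np.load("s4.npz")["p"]
cv2.imwrite("pics/s4.png",cv2.resize(p[150:230,235:315,::-1],None,fx=7,fy=7,interpolation=cv2.INTER_CUBIC))
E
```

```text
+x 333 lowest z [0.0008 0.0015 0.0016 0.0018] med x 0.5012 y 0.0799
-x 297 lowest z [0.0021 0.0022 0.0024 0.0024] med x 0.3983 y 0.0749
mid 40 lowest z [0.0029 0.0038 0.0048 0.0054] med x 0.4494 y 0.0716
[ 0.4546  0.0744 -0.0109] 0.094
pos [ 0.4546  0.0744 -0.0109] yang -0.06 gap 0.0940 gf 0.0 t 6.38 F [ 0.8  0.3 -0.1] tilt [ 1.8e-03  1.0e-04 -1.0e+00]
```

View pics/s4.png

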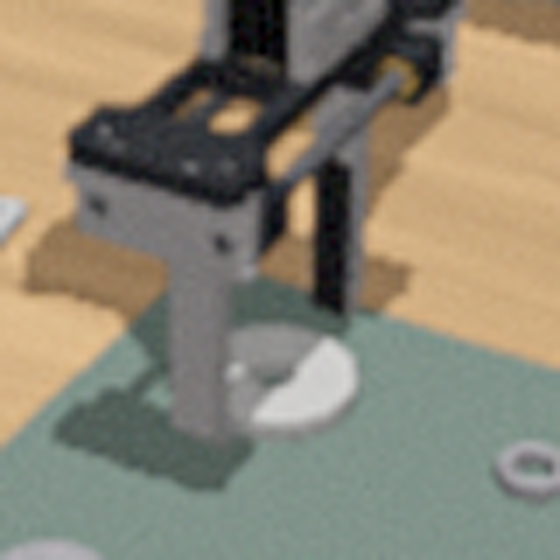

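Request:
{"method": "servo_tool", "body": {
  "motion": [
    {"grip": 1,"offset": [0,0,0.008],"yaw": 0},
    {"grip": 1,"offset": [0,0,0.016],"yaw": 0},
    {"grip": 1,"offset": [0,0,0.016],"yaw": 0}
  ]
}}

```text
time: 6.75
tool_pos: [0.4536, 0.0744, -0.0165]
tool_rot: [-2.223, -2.22, -0.0]
contact_force: [0.2, 0.1, -0.3]
finger_gap: 0.0942
gripper_force: 0.0
```

Request:
{"method": "servo_tool", "body": {
  "motion": [
    {"grip": 1,"offset": [0,0,0.004],"yaw": 0},
    {"grip": 1,"offset": [0,0,0.007],"yaw": 0},
    {"grip": 1,"offset": [0,0,0.007],"yaw": 0}
  ]
}}

```text
time: 7.12
tool_pos: [0.4536, 0.0744, -0.0188]
tool_rot: [-2.222, -2.22, 0.0]
contact_force: [-0.1, 0.3, -0.5]
finger_gap: 0.0939
gripper_force: 0.0
```

Request:
{"method": "servo_tool", "body": {
  "motion": [
    {"grip": 0.5,"offset": [0,0,0],"yaw": 0},
    {"grip": 0.5,"offset": [0,0,0],"yaw": 0},
    {"grip": 0.5,"offset": [0,0,0],"yaw": 0},
    {"grip": 0.5,"offset": [0,0,0],"yaw": 0},
    {"grip": 0.5,"offset": [0,0,0],"yaw": 0},
    {"grip": 0.5,"offset": [0,0,0],"yaw": 0}
  ]
}}

```text
time: 7.88
tool_pos: [0.4538, 0.0744, -0.0186]
tool_rot: [2.222, 2.22, 0.0]
contact_force: [0.7, -0.0, -0.6]
finger_gap: 0.0631
gripper_force: 30.0
```

```bash
python3 h.py .4536,.0744,.12,0 .5555,-.1738,.12,0
```

```text
pos [ 0.4538  0.0744 -0.0186] yang -0.06 gap 0.0631 gf 30.0 t 7.88 F [ 0.7 -0.  -0.6] tilt [ 3.e-04  1.e-04 -1.e+00]
.4536,.0744,.12,0 [0.0001, -0.0007, -0.462] yaw -0.0003
.5555,-.1738,.12,0 [-0.8269, 0.3398, -0.462] yaw -0.0003
```

Request:
{"method": "servo_tool", "body": {
  "motion": [
    {"grip": 0.5,"offset": [0,0,-0.1],"yaw": 0},
    {"grip": 0.5,"offset": [0,0,-0.3],"yaw": 0},
    {"grip": 0.5,"offset": [0,0,-0.46],"yaw": 0},
    {"grip": 0.5,"offset": [-0.15,0.06,-0.46],"yaw": 0},
    {"grip": 0.5,"offset": [-0.32,0.13,-0.46],"yaw": 0},
    {"grip": 0.5,"offset": [-0.49,0.2,-0.46],"yaw": 0},
    {"grip": 0.5,"offset": [-0.66,0.27,-0.46],"yaw": 0},
    {"grip": 0.5,"offset": [-0.79,0.325,-0.46],"yaw": 0},
    {"grip": 0.5,"offset": [-0.827,0.34,-0.46],"yaw": 0},
    {"grip": 0.5,"offset": [-0.827,0.34,-0.46],"yaw": 0},
    {"grip": 0.5,"offset": [-0.827,0.34,-0.46],"yaw": 0},
    {"grip": 0.5,"offset": [-0.827,0.34,-0.46],"yaw": 0}
  ]
}}

```text
time: 9.38
tool_pos: [0.5549, -0.1723, 0.1195]
tool_rot: [-2.221, -2.221, -0.0]
contact_force: [-1.3, 0.3, -1.0]
finger_gap: 0.063
gripper_force: 30.0
```

```bash
python3 h.py .5555,-.1738,.083,0 .5555,-.1738,.06,0;  python3 - <<'E'
from vis import *
p,d=cams.snapshot("scene")
cv2.imwrite("pics/s5.png",cv2.resize(p[130:230,130:230,::-1],None,fx=6,fy=6,interpolation=cv2.INTER_CUBIC))
# spindle axis check from initial pic: expected tip pixel
print(proj("scene",[[.5555,-.1738,.099],[.5555,-.1738,.05]]),proj("top",[[.5555,-.1738,.099]]))
E
```

```text
pos [ 0.5549 -0.1723  0.1195] yang 0.02 gap 0.0630 gf 30.0 t 9.38 F [-1.3  0.3 -1. ] tilt [-3.e-04  6.e-04 -1.e+00]
.5555,-.1738,.083,0 [-0.005, 0.002, 0.1217] yaw 0.0001
.5555,-.1738,.06,0 [-0.005, 0.002, 0.1984] yaw 0.0001
[[173.22925044 168.12890673]
 [175.83154562 183.6645411 ]] [[330.40612803 173.43266755]]
```

View pics/s5.png

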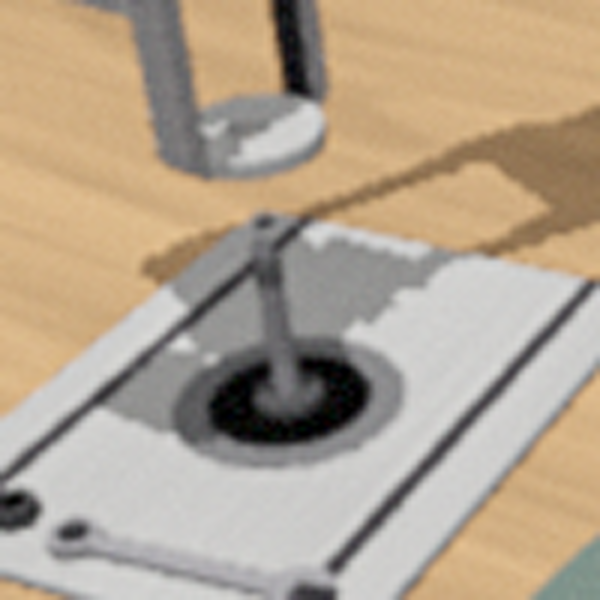

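Request:
{"method": "servo_tool", "body": {
  "motion": [
    {"grip": 0.5,"offset": [-0.005,0.002,0],"yaw": 0},
    {"grip": 0.5,"offset": [-0.005,0.002,0.07],"yaw": 0},
    {"grip": 0.5,"offset": [-0.005,0.002,0.1],"yaw": 0},
    {"grip": 0.5,"offset": [-0.005,0.002,0.13],"yaw": 0},
    {"grip": 0.5,"offset": [-0.005,0.002,0.16],"yaw": 0},
    {"grip": 0.5,"offset": [-0.005,0.002,0.2],"yaw": 0},
    {"grip": 0.5,"offset": [-0.005,0.002,0.2],"yaw": 0}
  ]
}}

```text
time: 10.3
tool_pos: [0.5552, -0.175, 0.0582]
tool_rot: [-2.221, -2.219, 0.001]
contact_force: [-0.7, 0.4, -0.5]
finger_gap: 0.0636
gripper_force: 30.0
```

```bash
python3 h.py .5555,-.1738,-.0045,0
```

```text
pos [ 0.5552 -0.175   0.0582] yang -0.06 gap 0.0636 gf 30.0 t 10.30 F [-0.7  0.4 -0.5] tilt [-0.0021  0.0011 -1.    ]
.5555,-.1738,-.0045,0 [0.0037, 0.0014, 0.2089] yaw -0.0003
```

Request:
{"method": "servo_tool", "body": {
  "motion": [
    {"grip": 0.5,"offset": [0.002,0.001,0.1],"yaw": 0},
    {"grip": 0.5,"offset": [0.002,0.001,0.17],"yaw": 0},
    {"grip": 0.5,"offset": [0.002,0.001,0.209],"yaw": 0},
    {"grip": 0.5,"offset": [0.002,0.001,0.209],"yaw": 0},
    {"grip": 1,"offset": [0.002,0.001,0.209],"yaw": 0},
    {"grip": 1,"offset": [0.002,0.001,0.209],"yaw": 0},
    {"grip": 1,"offset": [0.002,0.001,0.209],"yaw": 0},
    {"grip": 1,"offset": [0.002,0.001,0.209],"yaw": 0}
  ]
}}

```text
time: 11.3
tool_pos: [0.5566, -0.1748, -0.003]
tool_rot: [2.222, 2.22, 0.001]
contact_force: [-0.7, 0.1, -0.5]
finger_gap: 0.0936
gripper_force: 0.0
```

```bash
python3 h.py .5555,-.1738,.10,0 .4447,.2887,.10,0 .4447,.2887,.05,0
```

```text
pos [ 0.5566 -0.1748 -0.003 ] yang -0.06 gap 0.0936 gf 0.0 t 11.30 F [-0.7  0.1 -0.5] tilt [ 7.e-04 -2.e-04 -1.e+00]
.5555,-.1738,.10,0 [0.0033, -0.0034, -0.3433] yaw -0.0003
.4447,.2887,.10,0 [1.5446, -0.3743, -0.3439] yaw -0.0003
.4447,.2887,.05,0 [1.5446, -0.3744, -0.1772] yaw -0.0003
```

Request:
{"method": "servo_tool", "body": {
  "motion": [
    {"grip": 1,"offset": [0,0,-0.1],"yaw": 0},
    {"grip": 1,"offset": [0,0,-0.3],"yaw": 0},
    {"grip": 1,"offset": [0,0,-0.42],"yaw": 0},
    {"grip": 1,"offset": [0.99,-0.374,-0.42],"yaw": 0},
    {"grip": 1,"offset": [0.99,-0.374,-0.42],"yaw": 0},
    {"grip": 1,"offset": [0.99,-0.374,-0.42],"yaw": 0},
    {"grip": 1,"offset": [0.99,-0.374,-0.42],"yaw": 0},
    {"grip": 1,"offset": [0.99,-0.374,-0.42],"yaw": 0},
    {"grip": 1,"offset": [0.99,-0.374,-0.42],"yaw": 0},
    {"grip": 1,"offset": [0.99,-0.374,-0.42],"yaw": 0}
  ]
}}

```text
time: 12.55
tool_pos: [0.4448, 0.1223, 0.1229]
tool_rot: [2.22, 2.221, 0.0]
contact_force: [0.4, -0.4, -0.1]
finger_gap: 0.0942
gripper_force: 0.0
```

```bash
python3 h.py .4447,.2887,.06,0  .4447,.2887,-.001,0
python3 - <<'E'
from vis import *
np.set_printoptions(precision=4,suppress=True)
pics={n:cams.snapshot(n)[0] for n in C}
p=pics["scene"]
cv2.imwrite("pics/s6.png",cv2.resize(p[145:225,125:235,::-1],None,fx=6,fy=6,interpolation=cv2.INTER_CUBIC))
E
```

```text
pos [0.4448 0.1223 0.1229] yang 0.03 gap 0.0942 gf 0.0 t 12.55 F [ 0.4 -0.4 -0.1] tilt [ 1.e-03 -6.e-04 -1.e+00]
.4447,.2887,.06,0 [0.5548, -0.0002, 0.2093] yaw 0.0001
.4447,.2887,-.001,0 [0.5549, -0.0004, 0.4127] yaw 0.0001
```

View pics/s6.png

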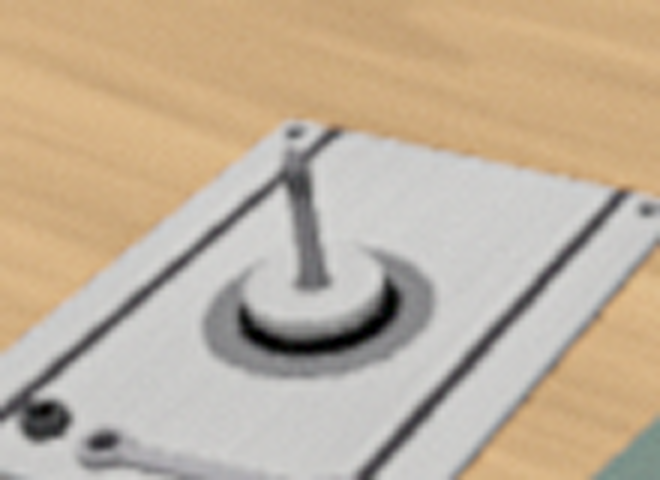

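Request:
{"method": "servo_tool", "body": {
  "motion": [
    {"grip": 1,"offset": [0.2,0,0],"yaw": 0},
    {"grip": 1,"offset": [0.4,0,0],"yaw": 0},
    {"grip": 1,"offset": [0.555,0,0],"yaw": 0},
    {"grip": 1,"offset": [0.555,0,0.1],"yaw": 0},
    {"grip": 1,"offset": [0.555,0,0.1],"yaw": 0},
    {"grip": 1,"offset": [0.555,0,0.25],"yaw": 0},
    {"grip": 1,"offset": [0.555,0,0.36],"yaw": 0},
    {"grip": 1,"offset": [0.555,0,0.423],"yaw": 0},
    {"grip": 1,"offset": [0.555,0,0.423],"yaw": 0},
    {"grip": 0.3,"offset": [0.555,0,0.423],"yaw": 0},
    {"grip": 0.3,"offset": [0.555,0,0.423],"yaw": 0},
    {"grip": 0.3,"offset": [0.555,0,0.423],"yaw": 0},
    {"grip": 0.3,"offset": [0.555,0,0.423],"yaw": 0},
    {"grip": 0.3,"offset": [0.555,0,0.423],"yaw": 0},
    {"grip": 0.3,"offset": [0.555,0,0.423],"yaw": 0},
    {"grip": 0.3,"offset": [0.555,0,0.423],"yaw": 0}
  ]
}}

```text
time: 14.65
tool_pos: [0.4452, 0.2892, -0.0039]
tool_rot: [2.222, 2.22, 0.002]
contact_force: [0.0, 0.2, 2.4]
finger_gap: 0.0481
gripper_force: 30.0
```

```bash
python3 h.py .4447,.2887,.12,0  .5555,-.1738,.12,0
```

```text
pos [ 0.4452  0.2892 -0.0039] yang -0.05 gap 0.0481 gf 30.0 t 14.65 F [0.  0.2 2.4] tilt [ 1.2e-03  5.0e-04 -1.0e+00]
.4447,.2887,.12,0 [-0.0014, -0.0013, -0.413] yaw -0.0003
.5555,-.1738,.12,0 [-1.5427, 0.3694, -0.4134] yaw -0.0003
```

Request:
{"method": "servo_tool", "body": {
  "motion": [
    {"grip": 0.3,"offset": [0,0,-0.1],"yaw": 0},
    {"grip": 0.3,"offset": [0,0,-0.3],"yaw": 0},
    {"grip": 0.3,"offset": [0,0,-0.46],"yaw": 0},
    {"grip": 0.3,"offset": [-0.16,0.04,-0.46],"yaw": 0},
    {"grip": 0.3,"offset": [-0.32,0.08,-0.46],"yaw": 0},
    {"grip": 0.3,"offset": [-0.48,0.12,-0.46],"yaw": 0},
    {"grip": 0.3,"offset": [-0.64,0.16,-0.46],"yaw": 0},
    {"grip": 0.3,"offset": [-0.8,0.2,-0.46],"yaw": 0},
    {"grip": 0.3,"offset": [-0.95,0.24,-0.46],"yaw": 0},
    {"grip": 0.3,"offset": [-0.95,0.24,-0.46],"yaw": 0}
  ]
}}

```text
time: 15.9
tool_pos: [0.5164, 0.0011, 0.133]
tool_rot: [-2.227, -2.215, 0.002]
contact_force: [-0.4, 0.4, -1.8]
finger_gap: 0.048
gripper_force: 30.0
```

```bash
python3 h.py .5555,-.1738,.13,0
```

```text
pos [0.5164 0.0011 0.133 ] yang -0.31 gap 0.0480 gf 30.0 t 15.90 F [-0.4  0.4 -1.8] tilt [-1.6e-03 -4.0e-04 -1.0e+00]
.5555,-.1738,.13,0 [-0.5823, 0.1336, 0.0099] yaw -0.0017
```

Request:
{"method": "servo_tool", "body": {
  "motion": [
    {"grip": 0.3,"offset": [-0.16,0.04,0],"yaw": 0},
    {"grip": 0.3,"offset": [-0.32,0.08,0],"yaw": 0},
    {"grip": 0.3,"offset": [-0.48,0.11,0],"yaw": 0},
    {"grip": 0.3,"offset": [-0.582,0.134,0],"yaw": 0},
    {"grip": 0.3,"offset": [-0.582,0.134,0],"yaw": 0},
    {"grip": 0.3,"offset": [-0.582,0.134,0],"yaw": 0},
    {"grip": 0.3,"offset": [-0.582,0.134,0],"yaw": 0}
  ]
}}

```text
time: 16.77
tool_pos: [0.5559, -0.169, 0.1336]
tool_rot: [-2.22, -2.221, -0.0]
contact_force: [0.4, 0.0, -1.0]
finger_gap: 0.0481
gripper_force: 30.0
```

```bash
python3 h.py .5555,-.1738,.07,0 .5555,-.1738,.02,0; python3 tip.py s7
python3 - <<'E'
import numpy as np,cv2
p=np.load("s7.npz")["p"]
cv2.imwrite("pics/s7.png",cv2.resize(p[120:210,130:230,::-1],None,fx=6,fy=6,interpolation=cv2.INTER_CUBIC))
E
```

```text
pos [ 0.5559 -0.169   0.1336] yang 0.03 gap 0.0481 gf 30.0 t 16.77 F [ 0.4  0.  -1. ] tilt [-8.0e-04  1.1e-03 -1.0e+00]
.5555,-.1738,.07,0 [-0.0162, -0.0011, 0.212] yaw 0.0002
.5555,-.1738,.02,0 [-0.0164, -0.001, 0.3787] yaw 0.0002
+x 375 lowest z [0.1414 0.1423 0.1432 0.1436] med x 0.5785 y -0.1658
-x 260 lowest z [0.1616 0.1619 0.1641 0.1657] med x 0.5253 y -0.1618
mid 35 lowest z [0.1823 0.1849 0.1866 0.1866] med x 0.5527 y -0.1756
[ 0.556  -0.1692  0.1338] 0.048
```

View pics/s7.png

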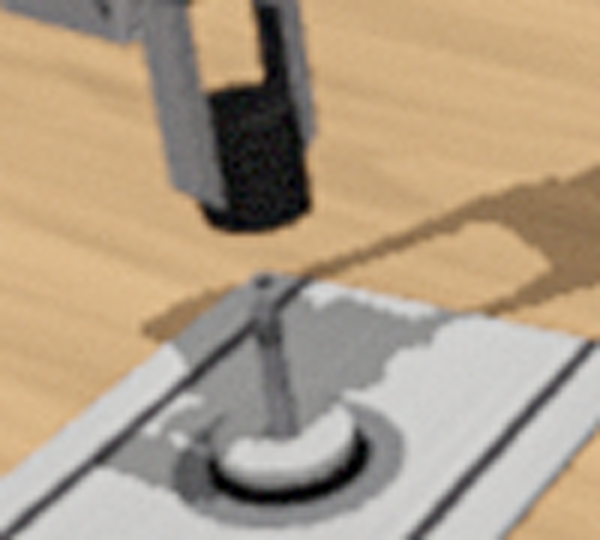

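Request:
{"method": "servo_tool", "body": {
  "motion": [
    {"grip": 0.3,"offset": [-0.0163,-0.001,0],"yaw": 0},
    {"grip": 0.3,"offset": [-0.0163,-0.001,0.07],"yaw": 0},
    {"grip": 0.3,"offset": [-0.0163,-0.001,0.1],"yaw": 0},
    {"grip": 0.3,"offset": [-0.0163,-0.001,0.13],"yaw": 0},
    {"grip": 0.3,"offset": [-0.0163,-0.001,0.16],"yaw": 0},
    {"grip": 0.3,"offset": [-0.0163,-0.001,0.2],"yaw": 0},
    {"grip": 0.3,"offset": [-0.0163,-0.001,0.2],"yaw": 0}
  ]
}}

```text
time: 17.7
tool_pos: [0.5552, -0.1753, 0.0725]
tool_rot: [-2.221, -2.219, 0.001]
contact_force: [-0.1, -0.0, -1.7]
finger_gap: 0.048
gripper_force: 30.0
```

```bash
python3 h.py .5555,-.1738,.04,0 .5555,-.1738,.02,0
```

```text
pos [ 0.5552 -0.1753  0.0725] yang -0.06 gap 0.0480 gf 30.0 t 17.70 F [-0.1 -0.  -1.7] tilt [-0.0022  0.0011 -1.    ]
.5555,-.1738,.04,0 [0.005, 0.0013, 0.1085] yaw -0.0003
.5555,-.1738,.02,0 [0.005, 0.0014, 0.1751] yaw -0.0003
```

Request:
{"method": "servo_tool", "body": {
  "motion": [
    {"grip": 0.3,"offset": [0.005,0.001,0.05],"yaw": 0},
    {"grip": 0.3,"offset": [0.005,0.001,0.1],"yaw": 0},
    {"grip": 0.3,"offset": [0.005,0.001,0.14],"yaw": 0},
    {"grip": 0.3,"offset": [0.005,0.001,0.175],"yaw": 0},
    {"grip": 0.3,"offset": [0.005,0.001,0.175],"yaw": 0},
    {"grip": 0.3,"offset": [0.005,0.001,0.175],"yaw": 0}
  ]
}}

```text
time: 18.45
tool_pos: [0.5567, -0.1744, 0.0215]
tool_rot: [2.222, 2.22, 0.001]
contact_force: [-0.2, -0.0, -1.7]
finger_gap: 0.0477
gripper_force: 30.0
```

```bash
python3 h.py .5555,-.1738,.0185,0
```

```text
pos [ 0.5567 -0.1744  0.0215] yang -0.06 gap 0.0477 gf 30.0 t 18.45 F [-0.2 -0.  -1.7] tilt [ 6.e-04 -2.e-04 -1.e+00]
.5555,-.1738,.0185,0 [0.0019, -0.004, 0.0099] yaw -0.0003
```

Request:
{"method": "servo_tool", "body": {
  "motion": [
    {"grip": 0.3,"offset": [0.002,-0.004,0.009],"yaw": 0},
    {"grip": 0.3,"offset": [0.002,-0.004,0.009],"yaw": 0},
    {"grip": 0.3,"offset": [0.002,-0.004,0.009],"yaw": 0},
    {"grip": 0.85,"offset": [0.002,-0.004,0.009],"yaw": 0},
    {"grip": 0.85,"offset": [0.002,-0.004,0.009],"yaw": 0},
    {"grip": 0.85,"offset": [0.002,-0.004,0.009],"yaw": 0},
    {"grip": 0.85,"offset": [0.002,-0.004,0.009],"yaw": 0},
    {"grip": 0.85,"offset": [0.002,-0.004,-0.1],"yaw": 0},
    {"grip": 1,"offset": [0.002,-0.004,-0.25],"yaw": 0},
    {"grip": 1,"offset": [0.002,-0.004,-0.4],"yaw": 0},
    {"grip": 1,"offset": [0.95,0.12,-0.4],"yaw": 0},
    {"grip": 1,"offset": [0.95,0.12,-0.4],"yaw": 0},
    {"grip": 1,"offset": [0.95,0.12,-0.4],"yaw": 0},
    {"grip": 1,"offset": [0.95,0.12,-0.4],"yaw": 0},
    {"grip": 1,"offset": [0.95,0.12,-0.4],"yaw": 0},
    {"grip": 1,"offset": [0.95,0.12,-0.4],"yaw": 0},
    {"grip": 1,"offset": [0.95,0.12,-0.4],"yaw": 0},
    {"grip": 1,"offset": [0.95,0.12,-0.4],"yaw": 0}
  ]
}}

```text
time: 20.7
tool_pos: [0.5925, 0.1093, 0.1413]
tool_rot: [2.224, 2.218, -0.001]
contact_force: [0.0, 0.6, -0.3]
finger_gap: 0.0942
gripper_force: 0.0
```

```bash
cat > sp.py <<'E'
from vis import *
import sys
np.set_printoptions(precision=4,suppress=True)
# fit drum on spindle at z0
pics={n:cams.snapshot(n)[0] for n in C}
mod=[cyl(0,0,.025,.075,.0245,.0235)]
for ns in(("scene",),("top",)):
    print(ns,fit(pics,dark,mod,[.5555,-.1738,0],ns))
p=pics["scene"]
cv2.imwrite("pics/s8.png",cv2.resize(p[140:220,130:230,::-1],None,fx=5,fy=5,interpolation=cv2.INTER_CUBIC))
E
python3 sp.py; python3 h.py .6055,.234,.09,6.9 .6055,.234,.009,6.9
```

```text
('scene',) [ 0.5528 -0.1769  0.      0.3438]
('top',) [ 0.555  -0.1746  0.      0.1709]
pos [0.5927 0.1094 0.1413] yang -0.17 gap 0.0938 gf 0.0 t 20.80 F [-0.5  0.9 -0.7] tilt [ 0.e+00 -2.e-04 -1.e+00]
.6055,.234,.09,6.9 [0.4155, 0.0416, 0.1711] yaw -0.0393
.6055,.234,.009,6.9 [0.4155, 0.0416, 0.4411] yaw -0.0393
```

View pics/s8.png

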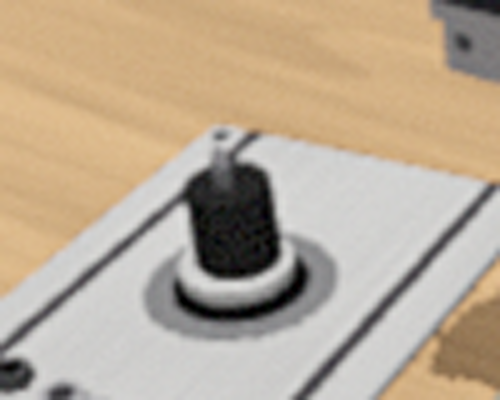

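Request:
{"method": "servo_tool", "body": {
  "motion": [
    {"grip": 1,"offset": [0.2,0.02,0],"yaw": -0.04},
    {"grip": 1,"offset": [0.4155,0.0416,0.08],"yaw": -0.04},
    {"grip": 1,"offset": [0.4155,0.0416,0.17],"yaw": -0.04},
    {"grip": 1,"offset": [0.4155,0.0416,0.17],"yaw": -0.04},
    {"grip": 1,"offset": [0.4155,0.0416,0.17],"yaw": -0.04},
    {"grip": 1,"offset": [0.4155,0.0416,0.17],"yaw": -0.04},
    {"grip": 1,"offset": [0.4155,0.0416,0.17],"yaw": -0.04}
  ]
}}

```text
time: 21.68
tool_pos: [0.606, 0.2347, 0.0915]
tool_rot: [2.079, 2.353, 0.003]
contact_force: [0.0, 0.0, -0.0]
finger_gap: 0.0943
gripper_force: 0.0
```

```bash
python3 h.py .6055,.2339,.011,7
```

```text
pos [0.606  0.2347 0.0915] yang 7.08 gap 0.0943 gf 0.0 t 21.68 F [ 0.  0. -0.] tilt [ 2.e-03  6.e-04 -1.e+00]
.6055,.2339,.011,7 [-0.0026, -0.0026, 0.2685] yaw 0.0004
```

Request:
{"method": "servo_tool", "body": {
  "motion": [
    {"grip": 1,"offset": [-0.002,-0.002,0.12],"yaw": 0},
    {"grip": 1,"offset": [-0.002,-0.002,0.22],"yaw": 0},
    {"grip": 1,"offset": [-0.002,-0.002,0.267],"yaw": 0},
    {"grip": 1,"offset": [-0.002,-0.002,0.267],"yaw": 0},
    {"grip": 0.5,"offset": [-0.002,-0.002,0.267],"yaw": 0},
    {"grip": 0.5,"offset": [-0.002,-0.002,0.267],"yaw": 0},
    {"grip": 0.5,"offset": [-0.002,-0.002,0.267],"yaw": 0},
    {"grip": 0.5,"offset": [-0.002,-0.002,0.267],"yaw": 0},
    {"grip": 0.5,"offset": [-0.002,-0.002,0.267],"yaw": 0},
    {"grip": 0.5,"offset": [-0.002,-0.002,0.267],"yaw": 0}
  ]
}}

```text
time: 22.92
tool_pos: [0.605, 0.2348, 0.0106]
tool_rot: [2.079, 2.355, 0.001]
contact_force: [-0.2, -0.1, 3.6]
finger_gap: 0.0581
gripper_force: 30.0
```

```bash
python3 h.py .606,.234,.06,7
```

```text
pos [0.605  0.2348 0.0106] yang 7.14 gap 0.0581 gf 30.0 t 22.93 F [-0.2 -0.1  3.6] tilt [ 7.e-04  3.e-04 -1.e+00]
.606,.234,.06,7 [-0.0031, 0.003, -0.1646] yaw 0.0008
```

Request:
{"method": "servo_tool", "body": {
  "motion": [
    {"grip": 0.5,"offset": [0,0,-0.02],"yaw": 0},
    {"grip": 0.5,"offset": [0,0,-0.05],"yaw": 0},
    {"grip": 0.5,"offset": [0,0,-0.08],"yaw": 0},
    {"grip": 0.5,"offset": [0,0,-0.11],"yaw": 0},
    {"grip": 0.5,"offset": [0,0,-0.14],"yaw": 0},
    {"grip": 0.5,"offset": [0,0,-0.17],"yaw": 0},
    {"grip": 0.5,"offset": [0,0,-0.3],"yaw": 0},
    {"grip": 0.5,"offset": [0,0,-0.44],"yaw": 0},
    {"grip": 0.5,"offset": [0,0,-0.44],"yaw": 0}
  ]
}}

```text
time: 24.05
tool_pos: [0.6074, 0.2354, 0.1465]
tool_rot: [2.076, 2.352, 0.011]
contact_force: [0.6, 0.8, 0.2]
finger_gap: 0.0585
gripper_force: 30.0
```

```bash
python3 h.py .5555,-.1738,.14,7
python3 - <<'E'
from vis import *
p=cams.snapshot("scene")[0]
cv2.imwrite("pics/s9.png",cv2.resize(p[160:290,240:370,::-1],None,fx=4.5,fy=4.5,interpolation=cv2.INTER_CUBIC))
E
```

```text
pos [0.6074 0.2354 0.1465] yang 7.14 gap 0.0585 gf 30.0 t 24.05 F [0.6 0.8 0.2] tilt [ 0.008   0.0023 -1.    ]
.5555,-.1738,.14,7 [-1.3321, -0.3413, 0.0171] yaw 0.0008
```

View pics/s9.png

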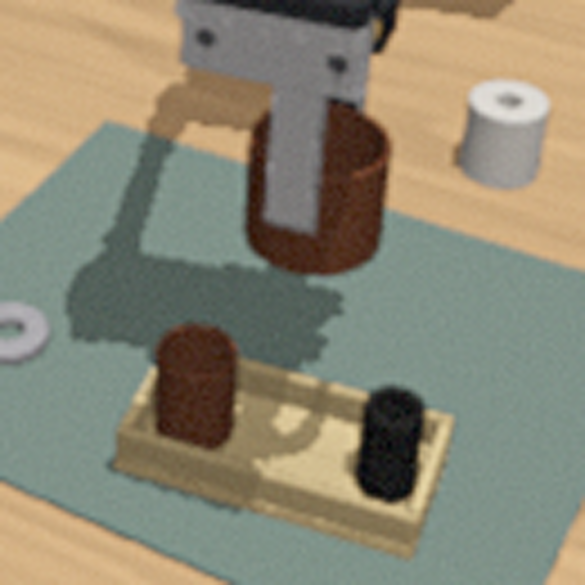

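Request:
{"method": "servo_tool", "body": {
  "motion": [
    {"grip": 0.5,"offset": [-0.14,-0.036,0],"yaw": 0},
    {"grip": 0.5,"offset": [-0.3,-0.077,0],"yaw": 0},
    {"grip": 0.5,"offset": [-0.46,-0.118,0],"yaw": 0},
    {"grip": 0.5,"offset": [-0.62,-0.159,0],"yaw": 0},
    {"grip": 0.5,"offset": [-0.78,-0.2,0],"yaw": 0},
    {"grip": 0.5,"offset": [-0.93,-0.238,0],"yaw": 0},
    {"grip": 0.5,"offset": [-0.93,-0.238,0],"yaw": 0},
    {"grip": 0.5,"offset": [-0.93,-0.238,0],"yaw": 0}
  ]
}}

```text
time: 25.1
tool_pos: [0.5677, -0.0505, 0.1409]
tool_rot: [-2.078, -2.353, 0.001]
contact_force: [0.5, 0.1, -0.7]
finger_gap: 0.0579
gripper_force: 30.0
```

```bash
python3 h.py .5555,-.1738,.14,7
```

```text
pos [ 0.5677 -0.0505  0.1409] yang 7.10 gap 0.0579 gf 30.0 t 25.10 F [ 0.5  0.1 -0.7] tilt [-0.0025  0.0014 -1.    ]
.5555,-.1738,.14,7 [-0.4029, -0.091, 0.0024] yaw 0.0006
```

Request:
{"method": "servo_tool", "body": {
  "motion": [
    {"grip": 0.5,"offset": [-0.15,-0.034,0],"yaw": 0},
    {"grip": 0.5,"offset": [-0.3,-0.068,0],"yaw": 0},
    {"grip": 0.5,"offset": [-0.4,-0.091,0],"yaw": 0},
    {"grip": 0.5,"offset": [-0.4,-0.091,0],"yaw": 0},
    {"grip": 0.5,"offset": [-0.4,-0.091,0],"yaw": 0},
    {"grip": 0.5,"offset": [-0.4,-0.091,0],"yaw": 0}
  ]
}}

```text
time: 25.85
tool_pos: [0.5565, -0.1717, 0.142]
tool_rot: [-2.076, -2.357, -0.001]
contact_force: [-0.3, 0.7, -0.2]
finger_gap: 0.0584
gripper_force: 30.0
```

```bash
python3 h.py .5555,-.1738,.14,7
cat > sl.py <<'E'
from vis import *
from station import read_state
np.set_printoptions(precision=4,suppress=True)
s=read_state();x,y,z=s["tool_pos"]
pics={n:cams.snapshot(n)[0] for n in C}
def brown(p):
    b=cv2.GaussianBlur(np.ascontiguousarray(p),(0,0),.6);h=hsv(b)
    m=((h[...,1]>95)&(b.max(2)<130)&((h[...,0]<14)|(h[...,0]>170))).astype(np.uint8)
    m=cv2.morphologyEx(m,cv2.MORPH_OPEN,np.ones((2,2)))
    k=cv2.convexHull(cv2.findNonZero(m));o=np.zeros_like(m);cv2.fillPoly(o,[k],1);return o
u=z-.0015
mod=[cyl(0,0,u,u+.05,.03)]
r=fit(pics,brown,mod,[x,y,0],("scene",));print("tcp",s["tool_pos"],"sleeve",r)
p=pics["scene"].copy()[...,::-1].copy()
k=hulls("scene",mod,[r[0],r[1],0])[0]
o=np.floor(hulls("scene",mod,[x,y,0])[0][:,0].min(0)-8).astype(int)
c=p[100:220,120:240];c=cv2.resize(c,None,fx=4.5,fy=4.5,interpolation=cv2.INTER_CUBIC)
cv2.polylines(c,[np.int32((k-[120,100]+.5)*4.5)],True,(0,255,0),1)
cv2.imwrite("pics/s10.png",c)
E
python3 sl.py
```

```text
pos [ 0.5565 -0.1717  0.142 ] yang 7.25 gap 0.0584 gf 30.0 t 25.85 F [-0.3  0.7 -0.2] tilt [-3.e-04  9.e-04 -1.e+00]
.5555,-.1738,.14,7 [-0.0066, -0.0043, 0.0066] yaw 0.0014
tcp [ 0.5565 -0.1717  0.142 ] sleeve [ 0.5563 -0.1668  0.      0.2325]
```

View pics/s10.png

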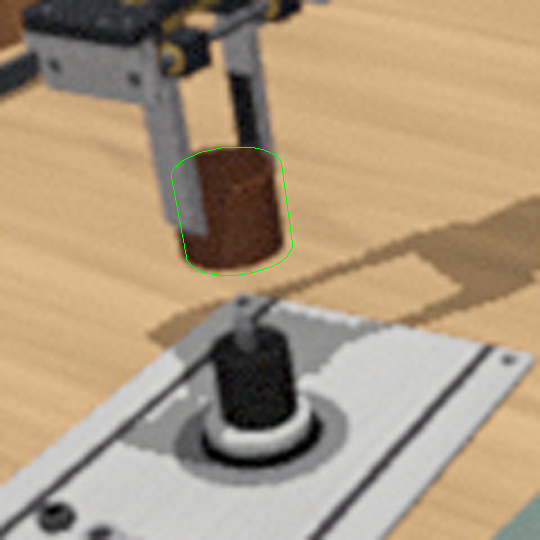

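Request:
{"method": "servo_tool", "body": {
  "motion": [
    {"grip": 0.5,"offset": [-0.008,-0.004,0],"yaw": 0},
    {"grip": 0.5,"offset": [-0.008,-0.004,0.08],"yaw": 0},
    {"grip": 0.5,"offset": [-0.008,-0.004,0.15],"yaw": 0},
    {"grip": 0.5,"offset": [-0.008,-0.004,0.18],"yaw": 0},
    {"grip": 0.5,"offset": [-0.008,-0.004,0.18],"yaw": 0},
    {"grip": 0.5,"offset": [-0.008,-0.004,0.18],"yaw": 0}
  ]
}}

```text
time: 26.7
tool_pos: [0.5562, -0.1763, 0.089]
tool_rot: [2.078, 2.354, 0.001]
contact_force: [0.3, 0.2, 0.1]
finger_gap: 0.0579
gripper_force: 30.0
```

```bash
python3 h.py .5553,-.1745,.07,7; sed -i 's/k=cv2.convexHull/pass;k=cv2.convexHull/' sl.py
python3 - <<'E'
from vis import *
pics=cams.snapshot("scene")[0]
c=cv2.resize(pics[120:210,130:230,::-1],None,fx=6,fy=6,interpolation=cv2.INTER_CUBIC)
cv2.imwrite("pics/s11.png",c)
E
```

```text
pos [ 0.5562 -0.1763  0.089 ] yang 7.14 gap 0.0579 gf 30.0 t 26.70 F [0.3 0.2 0.1] tilt [ 1.5e-03 -6.0e-04 -1.0e+00]
.5553,-.1745,.07,7 [0.0065, -0.0024, 0.0633] yaw 0.0008
```

View pics/s11.png

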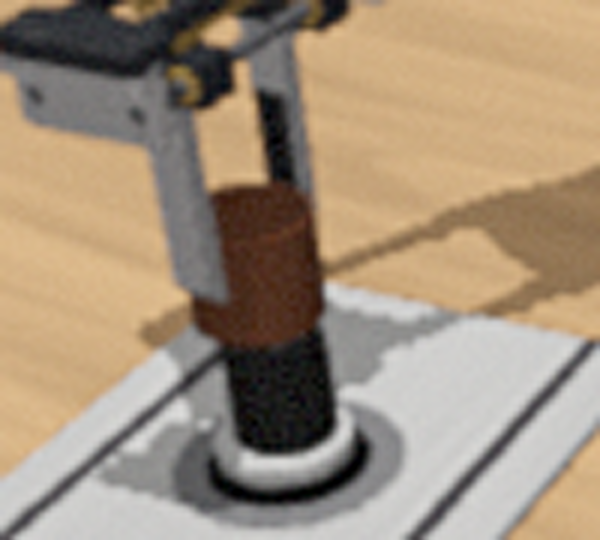

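I have now used up my picture views, so I continue with numbers only. The last picture showed the sleeve hanging just above the drum, maybe a few mm to the left; I'll measure that.

```bash
cat > e.py <<'E'
from vis import *
from station import read_state
import sys
off=float(sys.argv[1]) if len(sys.argv)>1 else -.0015
s=read_state();x,y,z=s["tool_pos"];u=z+off
p,d=cams.snapshot("scene");b=cv2.GaussianBlur(p,(0,0),.5).astype(int)
br=(b[...,0]-b[...,2]>25)&(b[...,0]<125)
dk=(b.max(2)<50)
def run(m,v,u0):
    i=np.flatnonzero(m[v,140:215])+140
    return (i.min(),i.max(),len(i)) if len(i) else None
def ext(model,v):
    k=hulls("scene",model,[0,0,0])[0][:,0];im=np.zeros((384*4,512*4),np.uint8);cv2.fillPoly(im,[np.int32(np.round((k+.5)*4-.5))],1);i=np.flatnonzero(im[v*4+2]);return ((i.min()/4-.375),(i.max()/4-.375)) if len(i) else None
S=[cyl(x,y,u,u+.05,.03)];Dr=[cyl(.5555,-.1744,.025,.075,.0245,.0235)]
for v in range(148,202,3): print(v,"brown",run(br,v,0),"pred@tcp",ext(S,v),"dark",run(dk,v,0),"pred",ext(Dr,v))
print(proj("scene",[[x,y,u],[x+.003,y,u],[x,y+.003,u]]))
E
python3 e.py
```

```text
148 brown (np.int64(174), np.int64(174), 1) pred@tcp None dark (np.int64(175), np.int64(178), 4) pred None
151 brown (np.int64(168), np.int64(178), 11) pred@tcp (np.float64(164.375), np.float64(179.625)) dark None pred None
154 brown (np.int64(166), np.int64(181), 16) pred@tcp (np.float64(159.375), np.float64(181.875)) dark None pred None
157 brown (np.int64(166), np.int64(181), 16) pred@tcp (np.float64(158.375), np.float64(182.375)) dark None pred None
160 brown (np.int64(167), np.int64(182), 16) pred@tcp (np.float64(158.875), np.float64(182.875)) dark None pred None
163 brown (np.int64(167), np.int64(183), 17) pred@tcp (np.float64(159.625), np.float64(183.375)) dark None pred None
166 brown (np.int64(168), np.int64(183), 16) pred@tcp (np.float64(160.125), np.float64(183.875)) dark None pred None
169 brown (np.int64(162), np.int64(182), 16) pred@tcp (np.float64(160.625), np.float64(184.125)) dark None pred None
172 brown (np.int64(162), np.int64(182), 21) pred@tcp (np.float64(161.375), np.float64(183.875)) dark None pred (np.float64(170.625), np.float64(180.875))
175 brown (np.int64
[... 448 characters left out ...]
 np.int64(184), 17) pred (np.float64(166.625), np.float64(184.875))
187 brown None pred@tcp None dark (np.int64(169), np.int64(184), 16) pred (np.float64(167.125), np.float64(185.375))
190 brown None pred@tcp None dark (np.int64(170), np.int64(184), 15) pred (np.float64(167.625), np.float64(185.875))
193 brown None pred@tcp None dark (np.int64(170), np.int64(190), 14) pred (np.float64(168.125), np.float64(184.375))
196 brown None pred@tcp None dark (np.int64(188), np.int64(190), 3) pred (np.float64(172.625), np.float64(177.875))
199 brown None pred@tcp None dark (np.int64(165), np.int64(188), 7) pred None
[[172.95381041 171.71127769]
 [172.18801638 172.21503636]
 [173.8016365  171.99746496]]
```

Request:
{"method": "servo_tool", "body": {
  "motion": [
    {"grip": 0.5,"offset": [0.0105,-0.0045,0],"yaw": 0},
    {"grip": 0.5,"offset": [0.0105,-0.0045,0],"yaw": 0},
    {"grip": 0.5,"offset": [0.0105,-0.0045,0.025],"yaw": 0},
    {"grip": 0.5,"offset": [0.0105,-0.0045,0.045],"yaw": 0},
    {"grip": 0.5,"offset": [0.0105,-0.0045,0.06],"yaw": 0},
    {"grip": 0.5,"offset": [0.0105,-0.0045,0.06],"yaw": 0}
  ]
}}

```text
time: 27.55
tool_pos: [0.5534, -0.1729, 0.0695]
tool_rot: [-2.078, -2.354, 0.0]
contact_force: [0.8, -0.3, -0.0]
finger_gap: 0.0579
gripper_force: 30.0
```

```bash
python3 h.py .555,-.1732,.035,7; python3 e.py | sed -n '5,16p'
```

```text
pos [ 0.5534 -0.1729  0.0695] yang 7.13 gap 0.0579 gf 30.0 t 27.55 F [ 0.8 -0.3 -0. ] tilt [-1.1e-03  6.0e-04 -1.0e+00]
.555,-.1732,.035,7 [-0.0018, 0.0053, 0.1148] yaw 0.0007
160 brown (np.int64(169), np.int64(184), 16) pred@tcp (np.float64(162.625), np.float64(184.625)) dark None pred None
163 brown (np.int64(169), np.int64(184), 16) pred@tcp (np.float64(161.375), np.float64(185.125)) dark None pred None
166 brown (np.int64(170), np.int64(185), 16) pred@tcp (np.float64(161.875), np.float64(185.375)) dark None pred None
169 brown (np.int64(170), np.int64(184), 15) pred@tcp (np.float64(162.375), np.float64(185.875)) dark None pred None
172 brown (np.int64(171), np.int64(185), 15) pred@tcp (np.float64(163.125), np.float64(186.375)) dark None pred (np.float64(170.625), np.float64(180.875))
175 brown (np.int64(171), np.int64(185), 15) pred@tcp (np.float64(163.625), np.float64(186.625)) dark None pred (np.float64(166.125), np.float64(183.125))
178 brown (np.int64(165), np.int64(185), 21) pred@tcp (np.float64(164.125), np.float64(186.625)) dark None pred (np.float64(165.625), np.float64(183.875))
181 brown (np.int64(167), np.int64(183), 17) pred@tcp (np.float64(165.125), np.float64(183.875)) dark None pred (np.float64(166.125), np.float64(184.375))
184 brown None pred@tcp None dark (np.int64(169), np.int64(184), 16) pred (np.float64(166.625), np.float64(184.875))
187 brown None pred@tcp None dark (np.int64(169), np.int64(185), 17) pred (np.float64(167.125), np.float64(185.375))
190 brown None pred@tcp None dark (np.int64(169), np.int64(185), 17) pred (np.float64(167.625), np.float64(185.875))
193 brown None pred@tcp None dark (np.int64(170), np.int64(190), 14) pred (np.float64(168.125), np.float64(184.375))
```

Request:
{"method": "servo_tool", "body": {
  "motion": [
    {"grip": 0.5,"offset": [-0.001,0.004,0.02],"yaw": 0},
    {"grip": 0.5,"offset": [-0.001,0.004,0.045],"yaw": 0},
    {"grip": 0.5,"offset": [-0.001,0.004,0.07],"yaw": 0},
    {"grip": 0.5,"offset": [-0.001,0.004,0.095],"yaw": 0},
    {"grip": 0.5,"offset": [-0.001,0.004,0.115],"yaw": 0},
    {"grip": 0.5,"offset": [-0.001,0.004,0.115],"yaw": 0},
    {"grip": 0.5,"offset": [-0.001,0.004,0.115],"yaw": 0}
  ]
}}

```text
time: 28.48
tool_pos: [0.5552, -0.1733, 0.0358]
tool_rot: [2.079, 2.355, 0.0]
contact_force: [-0.2, 0.1, -0.5]
finger_gap: 0.058
gripper_force: 30.0
```

```bash
python3 h.py .555,-.1732,.0275,7
```

```text
pos [ 0.5552 -0.1733  0.0358] yang 7.14 gap 0.0580 gf 30.0 t 28.48 F [-0.2  0.1 -0.5] tilt [ 3.e-04 -0.e+00 -1.e+00]
.555,-.1732,.0275,7 [0.0003, -0.0007, 0.0276] yaw 0.0008
```

Request:
{"method": "servo_tool", "body": {
  "motion": [
    {"grip": 0.5,"offset": [0,0,0.014],"yaw": 0},
    {"grip": 0.5,"offset": [0,0,0.027],"yaw": 0},
    {"grip": 0.5,"offset": [0,0,0.027],"yaw": 0},
    {"grip": 0.5,"offset": [0,0,0.027],"yaw": 0}
  ]
}}

```text
time: 28.98
tool_pos: [0.555, -0.1732, 0.0275]
tool_rot: [-2.079, -2.355, -0.0]
contact_force: [0.5, -0.3, -0.3]
finger_gap: 0.0581
gripper_force: 30.0
```

Request:
{"method": "servo_tool", "body": {
  "motion": [
    {"grip": 1,"offset": [0,0,0],"yaw": 0},
    {"grip": 1,"offset": [0,0,0],"yaw": 0},
    {"grip": 1,"offset": [0,0,0],"yaw": 0},
    {"grip": 1,"offset": [0,0,0],"yaw": 0},
    {"grip": 1,"offset": [0,0,0],"yaw": 0},
    {"grip": 1,"offset": [0,0,-0.1],"yaw": 0},
    {"grip": 1,"offset": [0,0,-0.25],"yaw": 0},
    {"grip": 1,"offset": [0,0,-0.36],"yaw": 0},
    {"grip": 1,"offset": [0.2,0.02,-0.36],"yaw": 0.04},
    {"grip": 1,"offset": [0.4,0.05,-0.36],"yaw": 0.04},
    {"grip": 1,"offset": [0.6,0.08,-0.36],"yaw": 0.04},
    {"grip": 1,"offset": [0.8,0.04,-0.36],"yaw": 0.04},
    {"grip": 1,"offset": [0.8,0.04,-0.36],"yaw": 0.04},
    {"grip": 1,"offset": [0.8,0.04,-0.36],"yaw": 0.04}
  ]
}}

```text
time: 30.72
tool_pos: [0.5373, 0.0662, 0.1357]
tool_rot: [2.221, 2.221, -0.0]
contact_force: [0.1, -0.1, 0.1]
finger_gap: 0.0938
gripper_force: 0.0
```

```bash
cat > chk.py <<'E'
from vis import *
np.set_printoptions(precision=4,suppress=True)
D={n:cams.snapshot(n) for n in C}
def cloud(n):
    d=D[n][1];c=C[n];E=c["extrinsics"];v,u=np.mgrid[:384,:512]
    return (np.stack([u,v,np.ones_like(u)],-1)@np.linalg.inv(c["intrinsics"]).T*d[...,None])@E[:3,:3].T+E[:3,3]
for n in C:
    q=cloud(n);r=np.hypot(q[...,0]-.5555,q[...,1]+.1738)
    for lo,hi in((.011,.02),(.020,.0235),(.025,.032)):
        k=(r>lo)&(r<hi)&(q[...,2]>.045)&(q[...,2]<.11)
        print(n,lo,hi,k.sum(),np.percentile(q[k][:,2],[5,25,50,75,95]) if k.sum() else "")
    k=(r<.045)&(q[...,2]>.066)&(q[...,2]<.082);print(n,"xy of top pts",q[k][:,:2].mean(0),(q[k][:,:2].min(0)+q[k][:,:2].max(0))/2,k.sum())
E
python3 chk.py; python3 h.py .597,.0649,.06,0 .597,.0649,-.0185,0
python3 - <<'E'
from vis import *
np.set_printoptions(precision=4,suppress=True)
p=cams.snapshot("scene")[0];b=cv2.GaussianBlur(p,(0,0),.5).astype(int);br=(b[...,0]-b[...,2]>25)&(b[...,0]<125);br[:,:145]=0;br[:,215:]=0;br[:150]=0;br[215:]=0
k,l,st,ce=cv2.connectedComponentsWithStats(br.astype(np.uint8));i=1+np.argmax(st[1:,4]);print("brown bbox",st[i])
k=hulls("scene",[cyl(.5555,-.1738,.025,.075,.03)],[0,0,0])[0][:,0];print("pred",k.min(0),k.max(0))
E
```

```text
scene 0.011 0.02 52 [0.0752 0.0758 0.0763 0.0769 0.0777]
scene 0.02 0.0235 39 [0.0735 0.0748 0.0756 0.0762 0.0776]
scene 0.025 0.032 278 [0.0464 0.0553 0.0647 0.0731 0.0765]
scene xy of top pts [ 0.5608 -0.1685] [ 0.5563 -0.1729] 249
top 0.011 0.02 99 [0.0711 0.074  0.0762 0.0782 0.0809]
top 0.02 0.0235 51 [0.0593 0.0715 0.0749 0.077  0.0811]
top 0.025 0.032 123 [0.0491 0.0604 0.0705 0.0748 0.0795]
top xy of top pts [ 0.5547 -0.1727] [ 0.5553 -0.1732] 243
pos [0.5376 0.0652 0.1356] yang -0.14 gap 0.0939 gf 0.0 t 30.82 F [-0.2 -0.2 -0.6] tilt [ 4.e-04 -5.e-04 -1.e+00]
.597,.0649,.06,0 [-0.0004, 0.1978, 0.2521] yaw -0.0008
.597,.0649,-.0185,0 [-0.0003, 0.1977, 0.5138] yaw -0.0008
brown bbox [165 172  23  25 345]
pred [163.153  170.1483] [188.0357 197.4892]
```

Request:
{"method": "servo_tool", "body": {
  "motion": [
    {"grip": 1,"offset": [0,0.198,0.1],"yaw": 0},
    {"grip": 1,"offset": [0,0.198,0.25],"yaw": 0},
    {"grip": 1,"offset": [0,0.198,0.38],"yaw": 0},
    {"grip": 1,"offset": [0,0.198,0.45],"yaw": 0},
    {"grip": 1,"offset": [0,0.198,0.45],"yaw": 0},
    {"grip": 1,"offset": [0,0.198,0.45],"yaw": 0}
  ]
}}

```text
time: 31.62
tool_pos: [0.5977, 0.0655, 0.0014]
tool_rot: [2.223, 2.218, 0.002]
contact_force: [0.4, -0.7, 0.9]
finger_gap: 0.0942
gripper_force: 0.0
```

```bash
python3 h.py .597,.0649,-.0165,0
```

```text
pos [0.5977 0.0655 0.0014] yang -0.14 gap 0.0942 gf 0.0 t 31.62 F [ 0.4 -0.7  0.9] tilt [ 0.0017  0.     -1.    ]
.597,.0649,-.0165,0 [-0.0019, -0.0023, 0.0597] yaw -0.0008
```

Request:
{"method": "servo_tool", "body": {
  "motion": [
    {"grip": 0.7,"offset": [-0.002,-0.001,0.03],"yaw": 0},
    {"grip": 0.7,"offset": [-0.002,-0.001,0.059],"yaw": 0},
    {"grip": 0.7,"offset": [-0.002,-0.001,0.059],"yaw": 0},
    {"grip": 0.7,"offset": [-0.002,-0.001,0.059],"yaw": 0}
  ]
}}

```text
time: 32.12
tool_pos: [0.5963, 0.0659, -0.0171]
tool_rot: [2.222, 2.22, 0.0]
contact_force: [-0.1, -0.2, 0.3]
finger_gap: 0.0657
gripper_force: 0.0
```

```bash
python3 h.py .597,.0649,-.0165,0
```

```text
pos [ 0.5963  0.0659 -0.0171] yang -0.05 gap 0.0657 gf 0.0 t 32.12 F [-0.1 -0.2  0.3] tilt [ 1.e-04  1.e-04 -1.e+00]
.597,.0649,-.0165,0 [-0.0032, 0.0025, -0.0019] yaw -0.0003
```

Request:
{"method": "servo_tool", "body": {
  "motion": [
    {"grip": 0.3,"offset": [-0.003,0.002,-0.001],"yaw": 0},
    {"grip": 0.3,"offset": [-0.003,0.002,-0.001],"yaw": 0},
    {"grip": 0.3,"offset": [-0.003,0.002,-0.001],"yaw": 0},
    {"grip": 0.3,"offset": [-0.003,0.002,-0.001],"yaw": 0},
    {"grip": 0.3,"offset": [-0.003,0.002,-0.001],"yaw": 0}
  ]
}}

```text
time: 32.75
tool_pos: [0.5971, 0.0649, -0.0166]
tool_rot: [2.222, 2.22, 0.001]
contact_force: [1.3, 0.4, 1.3]
finger_gap: 0.0425
gripper_force: 30.0
```

```bash
python3 h.py .597,.0649,.12,0 .5555,-.1738,.12,0
```

```text
pos [ 0.5971  0.0649 -0.0166] yang -0.06 gap 0.0425 gf 30.0 t 32.75 F [1.3 0.4 1.3] tilt [ 6.e-04  1.e-04 -1.e+00]
.597,.0649,.12,0 [0.0002, 0.0, -0.4555] yaw -0.0003
.5555,-.1738,.12,0 [-0.7956, -0.1375, -0.4556] yaw -0.0003
```

Request:
{"method": "servo_tool", "body": {
  "motion": [
    {"grip": 0.3,"offset": [0,0,-0.1],"yaw": 0},
    {"grip": 0.3,"offset": [0,0,-0.28],"yaw": 0},
    {"grip": 0.3,"offset": [0,0,-0.42],"yaw": 0},
    {"grip": 0.3,"offset": [-0.12,-0.02,-0.455],"yaw": 0},
    {"grip": 0.3,"offset": [-0.27,-0.046,-0.455],"yaw": 0},
    {"grip": 0.3,"offset": [-0.42,-0.072,-0.455],"yaw": 0},
    {"grip": 0.3,"offset": [-0.57,-0.098,-0.455],"yaw": 0},
    {"grip": 0.3,"offset": [-0.71,-0.122,-0.455],"yaw": 0},
    {"grip": 0.3,"offset": [-0.796,-0.1375,-0.455],"yaw": 0},
    {"grip": 0.3,"offset": [-0.796,-0.1375,-0.455],"yaw": 0},
    {"grip": 0.3,"offset": [-0.796,-0.1375,-0.455],"yaw": 0},
    {"grip": 0.3,"offset": [-0.796,-0.1375,-0.455],"yaw": 0}
  ]
}}

```text
time: 34.25
tool_pos: [0.5553, -0.1726, 0.1195]
tool_rot: [-2.221, -2.221, -0.001]
contact_force: [-0.2, 0.0, -0.7]
finger_gap: 0.0426
gripper_force: 30.0
```

```bash
python3 h.py .5555,-.1738,.09,0 .5555,-.1738,.0575,0
python3 - <<'E'
from vis import *
from station import read_state
np.set_printoptions(precision=4,suppress=True)
x,y,z=read_state()["tool_pos"]
d=cams.snapshot("scene")[1];c=C["scene"];E=c["extrinsics"];v,u=np.mgrid[:384,:512]
q=(np.stack([u,v,np.ones_like(u)],-1)@np.linalg.inv(c["intrinsics"]).T*d[...,None])@E[:3,:3].T+E[:3,3]
k=(np.hypot(q[...,0]-x,q[...,1]-y)<.026)&(abs(q[...,0]-x)<.018)&(q[...,2]>z+.012)&(q[...,2]<z+.04);Q=q[k]
print(len(Q),Q.mean(0),(Q.min(0)+Q.max(0))/2,Q.min(0),Q.max(0))
E
```

```text
pos [ 0.5553 -0.1726  0.1195] yang 0.01 gap 0.0426 gf 30.0 t 34.25 F [-0.2  0.  -0.7] tilt [-3.e-04  7.e-04 -1.e+00]
.5555,-.1738,.09,0 [-0.004, 0.0006, 0.0984] yaw 0.0001
.5555,-.1738,.0575,0 [-0.0041, 0.0006, 0.2068] yaw 0.0001
101 [ 0.555  -0.1668  0.1469] [ 0.5553 -0.1704  0.1453] [ 0.5376 -0.1908  0.1403] [ 0.5731 -0.15    0.1502]
```

Request:
{"method": "servo_tool", "body": {
  "motion": [
    {"grip": 0.3,"offset": [-0.006,0.0006,0.02],"yaw": 0},
    {"grip": 0.3,"offset": [-0.006,0.0006,0.07],"yaw": 0},
    {"grip": 0.3,"offset": [-0.006,0.0006,0.11],"yaw": 0},
    {"grip": 0.3,"offset": [-0.006,0.0006,0.14],"yaw": 0},
    {"grip": 0.3,"offset": [-0.006,0.0006,0.165],"yaw": 0},
    {"grip": 0.3,"offset": [-0.006,0.0006,0.165],"yaw": 0},
    {"grip": 0.3,"offset": [-0.006,0.0006,0.165],"yaw": 0}
  ]
}}

```text
time: 35.17
tool_pos: [0.5558, -0.1759, 0.0704]
tool_rot: [2.222, 2.22, 0.0]
contact_force: [0.4, -0.9, -1.5]
finger_gap: 0.0426
gripper_force: 30.0
```

```bash
python3 h.py .5555,-.1745,.057,0
```

```text
pos [ 0.5558 -0.1759  0.0704] yang -0.06 gap 0.0426 gf 30.0 t 35.17 F [ 0.4 -0.9 -1.5] tilt [ 7.e-04 -2.e-04 -1.e+00]
.5555,-.1745,.057,0 [0.0046, -0.0009, 0.0447] yaw -0.0004
```

Request:
{"method": "servo_tool", "body": {
  "motion": [
    {"grip": 0.3,"offset": [0.004,-0.001,0.02],"yaw": 0},
    {"grip": 0.3,"offset": [0.004,-0.001,0.035],"yaw": 0},
    {"grip": 0.3,"offset": [0.004,-0.001,0.045],"yaw": 0},
    {"grip": 0.3,"offset": [0.004,-0.001,0.045],"yaw": 0},
    {"grip": 0.3,"offset": [0.004,-0.001,0.045],"yaw": 0}
  ]
}}

```text
time: 35.8
tool_pos: [0.5553, -0.1745, 0.0567]
tool_rot: [2.222, 2.22, 0.0]
contact_force: [-0.2, 0.5, -1.4]
finger_gap: 0.0427
gripper_force: 30.0
```

```bash
python3 h.py .5555,-.1745,.0565,0
```

```text
pos [ 0.5553 -0.1745  0.0567] yang -0.06 gap 0.0427 gf 30.0 t 35.80 F [-0.2  0.5 -1.4] tilt [ 2.e-04  0.e+00 -1.e+00]
.5555,-.1745,.0565,0 [0.0001, 0.0007, 0.0007] yaw -0.0003
```

Request:
{"method": "servo_tool", "body": {
  "motion": [
    {"grip": 0.7,"offset": [0,0,0.001],"yaw": 0},
    {"grip": 0.7,"offset": [0,0,0.001],"yaw": 0},
    {"grip": 0.7,"offset": [0,0,0.001],"yaw": 0},
    {"grip": 0.7,"offset": [0,0,0.001],"yaw": 0},
    {"grip": 0.7,"offset": [0,0,-0.05],"yaw": 0},
    {"grip": 0.7,"offset": [0,0,-0.2],"yaw": 0},
    {"grip": 0.7,"offset": [0,0,-0.35],"yaw": 0},
    {"grip": 0.7,"offset": [0.3,-0.3,-0.35],"yaw": 0},
    {"grip": 0.7,"offset": [0.5,-0.5,-0.35],"yaw": 0},
    {"grip": 0.7,"offset": [0.6,-0.6,-0.35],"yaw": 0},
    {"grip": 0.7,"offset": [0.6,-0.6,-0.35],"yaw": 0},
    {"grip": 0.7,"offset": [0.6,-0.6,-0.35],"yaw": 0}
  ]
}}

```text
time: 37.3
tool_pos: [0.3721, 0.0079, 0.1626]
tool_rot: [-2.219, -2.224, -0.001]
contact_force: [0.8, -1.5, 0.4]
finger_gap: 0.0656
gripper_force: 0.0
```

```bash
python3 h.py; python3 chk.py
python3 - <<'E'
from vis import *
np.set_printoptions(precision=4,suppress=True)
d=cams.snapshot("scene")[1];c=C["scene"];E=c["extrinsics"];v,u=np.mgrid[:384,:512]
q=(np.stack([u,v,np.ones_like(u)],-1)@np.linalg.inv(c["intrinsics"]).T*d[...,None])@E[:3,:3].T+E[:3,3]
r=np.hypot(q[...,0]-.5555,q[...,1]+.1738)
k=(r<.028)&(r>.008)&(q[...,2]>.0795)&(q[...,2]<.09);Q=q[k];print("washer",len(Q),(Q.min(0)+Q.max(0))/2,Q.min(0),Q.max(0))
A=np.c_[Q[:,:2]-[.5555,-.1738],np.ones(len(Q))];print("plane",np.linalg.lstsq(A,Q[:,2],rcond=None)[0])
b=MODEL["box"];pb=[.606,.2293,.125]
cc,ss=np.cos(pb[2]),np.sin(pb[2])
for nm,yy,R in(("small sleeve",-.045,.021),("small drum",.05,.016)):
    x0,y0=pb[0]-ss*yy,pb[1]+cc*yy;k=(np.hypot(q[...,0]-x0,q[...,1]-y0)<R+.005)&(q[...,2]>.035);print(nm,k.sum(),np.percentile(q[k][:,2],95))
E
```

```text
pos [0.3721 0.0079 0.1626] yang 0.12 gap 0.0656 gf 0.0 t 37.30 F [ 0.8 -1.5  0.4] tilt [ 4.e-04  6.e-04 -1.e+00]
scene 0.011 0.02 73 [0.0764 0.0831 0.0841 0.0849 0.0858]
scene 0.02 0.0235 65 [0.0735 0.075  0.0799 0.0831 0.0845]
scene 0.025 0.032 255 [0.047  0.0545 0.0631 0.0709 0.0761]
scene xy of top pts [ 0.566  -0.1631] [ 0.5557 -0.1731] 170
top 0.011 0.02 99 [0.0796 0.0819 0.0835 0.0855 0.0877]
top 0.02 0.0235 52 [0.0617 0.0746 0.0783 0.0828 0.0871]
top 0.025 0.032 118 [0.0477 0.0592 0.0704 0.0753 0.0782]
top xy of top pts [ 0.5529 -0.1711] [ 0.5548 -0.1733] 155
washer 104 [ 0.5577 -0.1733  0.0843] [ 0.5373 -0.1948  0.0796] [ 0.5781 -0.1519  0.0889]
plane [-0.0322 -0.0383  0.0841]
small sleeve 314 0.059968365645168116
small drum 227 0.06043834280561122
```

```bash
python3 -c "
from station import robot
print(robot.finish_job())"
```

```text
the job is handed in; nothing more can be done
None
```

The sander is set up and handed in: the wide flange, large drum, large sleeve and large washer went on the spindle in that order, and depth readings put the drum, sleeve and washer within about 1 mm of their seated heights. The flange I checked only in a picture. The small sleeve and small drum still stand in the box and the small washer was not touched, but I viewed 15 pictures, one over the limit of 14.

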